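# Release the lid stay, shut the filter organiser and latch it

## Task

Close the white filter organiser: lift the knee of its folding lid stay past centre to unlock it, lower the lid gently until it is fully shut, then swing the latch lever in over the lid as far as it goes. Do not force the lid while the stay is locked or let it slam, and leave the filters, cap, key and other things lying where they are.

Things in the scene. Friction and masses are not known exactly. Their poses are not given: they have to be found in the camera images.
- organiser: white plastic three-tier organiser, 235 (x) x 220 (y) x 130 mm (z, to the rim); does not move. Origin at the centre of its underside; its x points from its front (robot side, latch) to its back (lid hinge), y to its left, z up. Lower tiers are covered by the top one, an open tray: inner floor at 74 mm, 4 mm walls.
- lid_panel (a joint): the lid (white frame round a clear pane, 214 mm wide, 6 mm thick), hinged at the back rim. 0 rad as found: open 55 degrees above level, leaning over the tray. Grows as it is lowered; 0.96 rad is fully shut, level. Stiff friction hinge: it stays where left. Front-edge force to lower: 15 N at first, then 1 to 5 N; impossible while the stay is locked.
- lid_front_edge (a point): middle of the lid's front edge, on the axis of a 12 mm thick round bead along the whole edge (214 mm along the organiser's y), 222 mm from the hinge line. No part of the lid stands beyond the bead, so it can be pushed down from above with closed fingers. Moves with the lid.
- lid_hinge_mid (a point): middle of the lid's hinge line (along the organiser's y), at organiser x = 112.5, y = 0, z = 135 mm.
- stay_upper (a joint): knee angle of the folding lid stay (two flat steel links by the tray's left wall). 0 rad as found: sunk to its stop just past straight, locking the lid up. Straight at 0.14; beyond that it is past centre and unlocked, growing to about 2.9 as it folds to the front. Friction keeps it where it is left. Past about 0.5 rad the lid goes down easily and the knee folds along.
- knee_bar (a point): grip point on a round steel bar, 10 mm thick, that sticks out 56 mm from the knee along the organiser's -y; 36 mm from the links. As found it is 153 mm above the table under the leaning lid: come from the front and above, fingers tilted 35 to 45 degrees. 36 mm free all round. To unlock, move it up and to the front on its arc (58.5 mm radius about stay_foot), 25 mm or so; 5 to 8 N.
- stay_foot (a point): point on the axis (along the organiser's y) of the lower link's pivot on the organiser, level in y with knee_bar: the centre of the arc on which knee_bar moves.
- latch_lever (a joint): steel latch lever on the organiser's front rim, on a vertical pin. At 0 it points to the organiser's -y, clear of the lid; starts at -0.5 to 0 (turned outwards). Grows as it swings, anticlockwise from above, in over the lid; at its stop, 1.57 rad, it points straight to the back across the shut lid's front edge. Light friction: stays where left.
- latch_knob (a point): middle of the upright round knob on the lever's free end, 12 mm thick; its top is 11 mm above this point and the lever's top face (4 mm thick lever) 12 mm below it. It lies 45 mm from the lever's pin; 160 mm above the table.
- latch_pivot (a point): point on the axis (vertical) of the latch lever's pin, at the height of latch_knob.
- filter_a: round glass filter in a dark metal ring, 60 mm across, 8 mm thick, lying on the table left of the organiser; a bystander, to be left alone; origin at its underside
- filter_b: round glass filter in a dark metal ring, 72 mm across, 8 mm thick, lying on the table right of the organiser; a bystander, to be left alone; origin at its underside
- filter_c: small round glass filter, 44 mm across, 7 mm thick, lying on the floor of the organiser's open top tier; a bystander, to be left alone; origin at its underside
- lens_cap: matte black lens cap, 62 mm across, 9 mm thick, lying on the table in front of the organiser; a bystander, to be left alone; origin at its underside
- hex_key: small L-shaped steel hex key, 70 x 22 mm, 6 mm thick, lying on the table right of the organiser; a bystander, to be left alone; origin at its underside
- filter_case: flat grey plastic case, 70 x 70 x 18 mm, lying on the table at the left; a bystander, to be left alone; origin at its underside
- brush: lens brush, 150 mm long, lying on the table at the right; a bystander, to be left alone; origin at its underside, half-way along

How it is judged:
By the outcome, as a careful person would: the job done as asked, in the order asked, and still so for the second after the job is handed in, with the robot touching nothing.
It also fails if it takes over 64 s, if anything falls off the work surface, if the arm or the gripper's body presses on something with over 40 N, if the wrist force passes 120 N, or if a joint passes its speed limit or range.

## Robot

A 7-joint arm with a two-finger parallel gripper is mounted at the origin on the work surface. World frame = base frame: x ahead of the robot, y to its left, z up, the work surface at z = 0. Lengths are in mm, angles in rad, forces in N, time in s.
With the tool pointing down it reaches from about 400 to 850 mm from the base axis. Payload 4.4 kg.
Tool frame: the origin (TCP) lies between the finger pads; the fingertips stand nose_length ahead of it and the grasp point (between the pads) lies 6 mm ahead of it (nose_length is the distance from the TCP to the fingertips, in mm); z points along the fingers, y is the direction in which the jaws open and shut (so a half turn about z gives the same grasp; the last joint's range is limited). The gripper opens to 94 mm and grips with 3 to 60 N. Pads are 16 mm wide; open, the fingers measure 119 mm over their backs; the gripper's body (75 mm by 177 mm) begins 78 mm behind the grasp point.
Start: joints at [-1.239, 0.628, 0.038, 1.517, -0.027, 0.996, -0.02], TCP at [251.782, 599.269, 230.478] pointing down, gripper open.
Joint ranges: [-3.06, 3.06], [-0.37, 2.12], [-1.25, 1.32], [0.18, 2.47], [-1.1, 4.24], [0.23, 1.98], [-2.94, 2.94]. Speed limits (rad/s): [2.57, 2.57, 3.14, 3.14, 3.14, 3.14, 3.14].

## Interface

Orientations are given as a rotation vector (axis times angle).
In Python, from rig import observe, snapshot, get_calibration, finish_job, nose_length gives the robot as it stands.
- The arm moves only by the tool servo_tool, never from a script. Its argument "rows" is text: rows parted by semicolons, each of 6 numbers parted by spaces: the shift along the tool's x, y, z in cm, then the turn, a rotation vector about the tool's x, y, z in degrees. A call has 1 to 12 rows; each row shifts and turns the pose as measured when the row begins, along the tool's axes as they then stand; what a row does not reach is not made up. A row lasts 1/10 s, in which the tool goes at most 50 mm and 8.59 degrees, less where a joint would pass 70% of its speed; a pose out of reach is approached as far as the arm can. A call with a gripper value outside its range is refused whole. "grip" is the opening, from 0 (shut) to 1 (fully open), set as the call begins (left out, the last holds). The fingers move at their own pace and stop on an object; the grip force is fixed at half the most. Time passes only in rows, so rows that do not move let the fingers close. It gives the time, the measured TCP pose, the force and the opening at its end, in the units of the state.
- observe(): the state, without advancing time (a new reading comes with each control period).
- snapshot(name): name is "side" or "top"; returns the picture (480x640x3 uint8, blue, green, red); there is no depth.
- get_calibration(name): a dict with "fov_y" (degrees; the focal length in pixels is half the picture's height over the tangent of half this angle, whatever the lens; pixels are square), "cx", "cy" (the principal point, pixels), "distortion" ([k1, k2, p1, p2, k3] as OpenCV has them; the pictures are not rectified), "T" (4x4, takes a point from camera to world coordinates). Camera axes: x right, y up, looking along -z (the intrinsics and any distortion apply to the point x, -y, -z); pixel columns grow to the right and rows downward; lengths in mm; the calibration is good to about 2 mm. A picture is of the moment at which its call begins. get_calibration takes no time and is no camera call.
- finish_job(): hands the job in, once; it reports no verdict.
The state is a dict: "clock": time; "joint_pos": joint angles; "qvel": joint speeds; "effort": joint torques, N m; "tcp_pos": TCP position; "orientation": TCP orientation; "force": force on the tool from outside, world axes, zero at the start; "torque": the same for the moment, N m; "gripper_width": finger opening in mm.
Only numpy, scipy, OpenCV 4.12 (cv2) and the standard library are available. Lean on these libraries where they do the work, as an engineer would, in place of code of your own. Each camera call takes 0.05 s, during which the arm holds its last target.

## Working session

There is one attempt and no reset: what is moved stays moved. The work goes in short steps, Python scripts to look and compute and a tool call to move; the robot and the scene stay as the last step left them, time stands still between calls to the robot, and variables do not carry over. Pictures are saved under pics/ and viewed, and the job is handed in when it is done.

Besides the shell and the picture viewer there is one more tool, called after ">>>" as name(argument=value, ...) on one line, values as JSON. servo_tool: Moves the arm, as the interface text tells. Its arguments: {"type":"object","properties":{"rows":{"type":"string"},"grip":{"type":"number"}},"required":["rows"]}

```bash
ls; mkdir -p pics
python3 - <<'E'
from rig import *
import cv2
print(observe()); print(nose_length if not callable(nose_length) else nose_length())
for n in("side","top"):
    c=get_calibration(n); print(n,c)
    cv2.imwrite(f"pics/{n}0.png",snapshot(n))
E
```

```text
pics
{'clock': 0.0, 'joint_pos': array([-1.23882582,  0.62932042,  0.03841445,  1.51836456, -0.02701138,
        0.99631977, -0.0199996 ]), 'qvel': array([ 1.21283762e-04,  8.22297341e-04,  4.25706356e-04, -1.00997817e-04,
       -1.61138900e-03, -2.78030398e-05,  1.24668315e-03]), 'effort': array([ 1.08088363e-03, -5.49735725e+01,  1.14418846e+00, -1.86627370e+01,
       -5.19707019e-02,  2.36633176e-02,  1.82558670e-04]), 'tcp_pos': array([251.49765164, 598.69022481, 229.57135472]), 'orientation': array([-6.20605361e-01, -3.07929870e+00,  2.91740276e-03]), 'force': array([0.28903973, 0.96251234, 1.0101182 ]), 'torque': array([-0.00640879,  0.01144275, -0.03135007]), 'gripper_width': 93.94164251540197}
25.0
side {'fov_y': 53.69046483783126, 'cx': 318.2015435377459, 'cy': 234.78453916496318, 'distortion': array([-0.1131652,  0.       ,  0.       ,  0.       ,  0.       ]), 'T': array([[ 8.37100649e-01,  3.19227161e-01, -4.44248268e-01,
         6.33790469e+01],
       [-5.46865870e-01,  5.09327169e-01, -6.64472389e-01,
        -7.86533258e+02],
       [ 1.41500788e-02,  7.99174483e-01,  6.00932542e-01,
         9.29227118e+02],
       [ 0.00000000e+00,  0.00000000e+00,  0.00000000e+00,
         1.00000000e+00]])}
top {'fov_y': 47.104977168447064, 'cx': 317.88759067410945, 'cy': 237.1392156374484, 'distortion': array([-0.11573532,  0.        ,  0.        ,  0.        ,  0.        ]), 'T': array([[ 1.52454964e-02,  9.90446392e-01, -1.37052981e-01,
         4.53478615e+02],
       [-9.99858935e-01,  1.60675117e-02,  4.89345966e-03,
         4.96389808e+00],
       [ 7.04880985e-03,  1.36959044e-01,  9.90551631e-01,
         1.38682474e+03],
       [ 0.00000000e+00,  0.00000000e+00,  0.00000000e+00,
         1.00000000e+00]])}
```

View pics/side0.png

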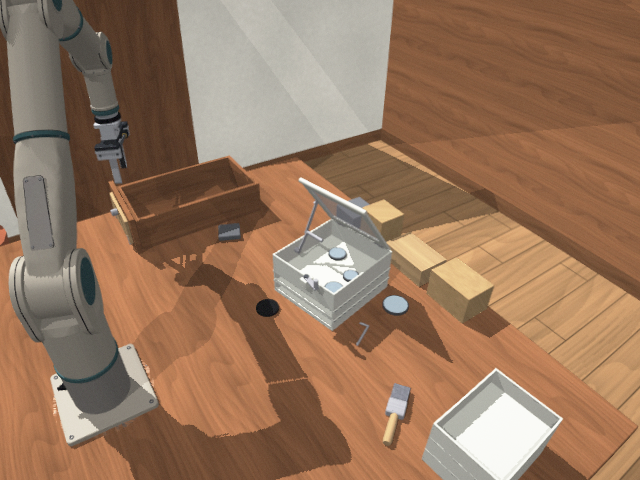

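View pics/top0.png

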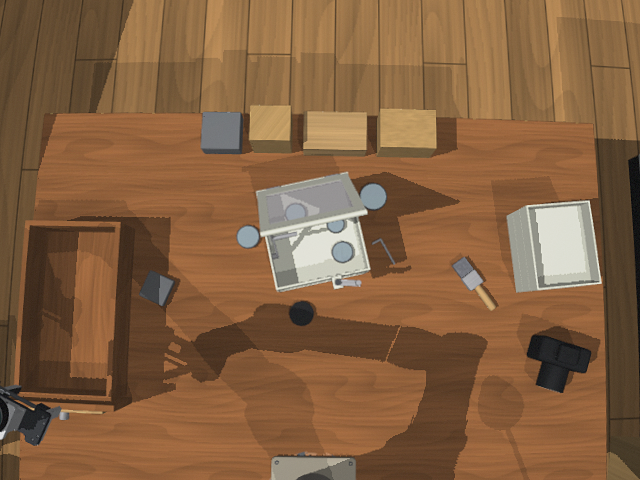

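The side view shows the organiser at about (332,265), with the lid leaning and the knee bar near (312,238). The top view shows the tray at about (318,245) and the latch at (345,282). I'll zoom in on both.

```bash
cat > h.py <<'E'
import numpy as np, cv2
from rig import *
from scipy.spatial.transform import Rotation as R
def cam(n):
    c=get_calibration(n); f=240/np.tan(np.radians(c["fov_y"]/2))
    return np.array([[f,0,c["cx"]],[0,f,c["cy"]],[0,0,1]]),np.array(c["distortion"]),np.array(c["T"])
F=np.diag([1.,-1,-1])
def ray(n,p):
    K,D,T=cam(n); u=cv2.undistortPoints(np.array([[p]],float),K,D)[0,0]
    d=T[:3,:3]@F@np.array([u[0],u[1],1]); return T[:3,3],d/np.linalg.norm(d)
def onz(n,p,z):
    o,d=ray(n,p); return o+d*(z-o[2])/d[2]
def tri(ps,pt):
    o1,d1=ray("side",ps);o2,d2=ray("top",pt)
    A=np.stack([d1,-d2],1); s=np.linalg.lstsq(A,o2-o1,rcond=None)[0]
    a=o1+d1*s[0];b=o2+d2*s[1]; return (a+b)/2,np.linalg.norm(a-b)
def proj(n,P):
    K,D,T=cam(n); P=np.atleast_2d(np.array(P,float))
    c=(P-T[:3,3])@T[:3,:3]@F
    return cv2.projectPoints(c,np.zeros(3),np.zeros(3),K,D)[0][:,0]
def crop(img,x0,y0,w,h,s,name):
    cv2.imwrite(name,cv2.resize(img[y0:y0+h,x0:x0+w],None,fx=s,fy=s,interpolation=cv2.INTER_CUBIC))
E
python3 - <<'E'
from h import *
crop(cv2.imread("pics/side0.png"),262,170,140,160,3.75,"pics/s0c.png")
crop(cv2.imread("pics/top0.png"),235,165,160,140,4.2,"pics/t0c.png")
E
```

```text
(no output)
```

View pics/s0c.png

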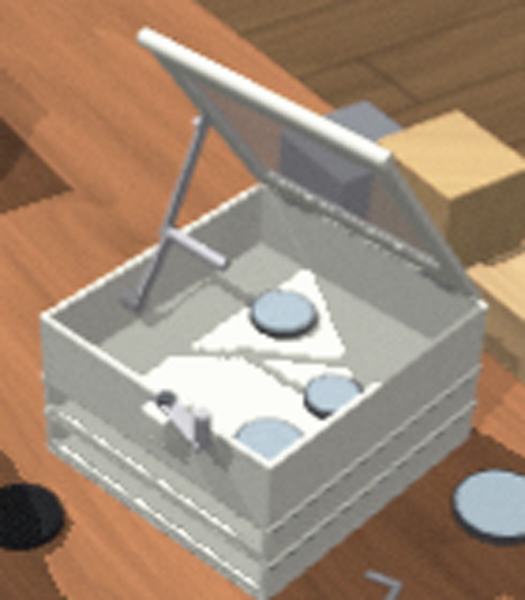

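View pics/t0c.png

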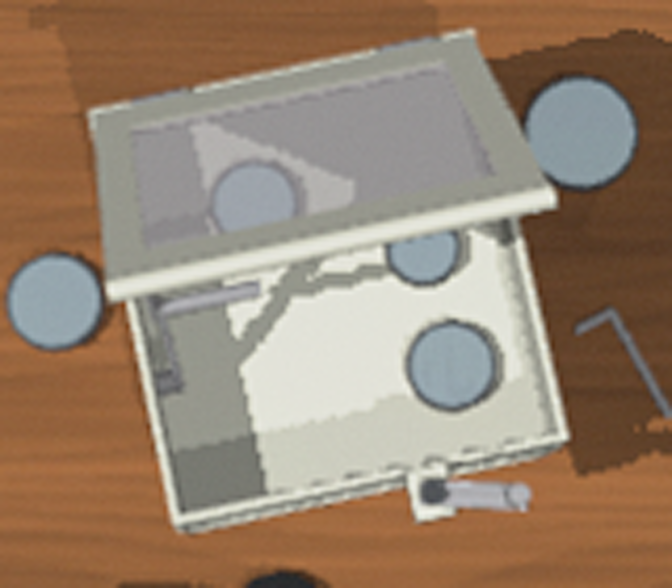

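Run:
```python
from h import *
np.set_printoptions(precision=1,suppress=True)
S=lambda x,y:(262+x/3.75-.37,170+y/3.75-.37); T=lambda x,y:(235+x/4.2-.38,165+y/4.2-.38)
FLs=onz("side",S(43,315),130);FRs=onz("side",S(270,467),130);BRs=onz("side",S(485,303),130)
FLt=onz("top",T(178,521),130);FRt=onz("top",T(567,437),130)
print("FL",FLs,FLt,"FR",FRs,FRt,"BR",BRs)
for a,b in((FLs,FRs),(FLt,FRt)): print("w",np.linalg.norm(b-a), np.degrees(np.arctan2(*(b-a)[:2])), )
print("depth",np.linalg.norm(BRs-FRs),np.degrees(np.arctan2((BRs-FRs)[1],(BRs-FRs)[0])))
ex=lambda th:np.array([np.cos(th),np.sin(th),0])
for k,(s,t) in dict(knee=((172,232),(165,304)),tip=((224,264),(258,289)),pin=((166,397),(433,488)),knob=((203,411),(518,497)),beadL=((145,37),(112,290)),beadR=((387,158),(553,198)),foot=((135,303),(168,382))).items():
    print(k,*tri(S(*s),T(*t)))
```

```text
FL [506.8  91.1 130. ] [507.4  90.1 130. ] FR [ 555.5 -121.9  130. ] [ 556.4 -120.9  130. ] BR [782.5 -66.2 130. ]
w 218.47537710176056 167.12688520229509
w 216.54319036176662 166.92632015237524
depth 233.66640480662457 13.782067659824609
knee [621.6  99.  153.4] 2.8502623897662303
tip [632.   48.4 152.3] 0.15608545685390726
pin [525.3 -46.6 147.9] 2.6069770506398435
knob [522.  -91.6 171.4] 2.2325046034511935
beadL [606.3 111.2 316.5] 0.8841395516573828
beadR [653.4 -95.1 319.1] 0.0853704568491009
foot [586.7  99.1 101.2] 1.514046926177729
```

```bash
cat >> h.py <<'E'
np.set_printoptions(precision=2,suppress=True)
YAW=np.radians(12.95); EX=np.array([np.cos(YAW),np.sin(YAW),0]);EY=np.array([-EX[1],EX[0],0]);EZ=np.array([0,0,1.]);O=np.array([646,10.9,0])
def L2W(x,y,z): return O+x*EX+y*EY+z*EZ
def W2L(p): d=np.array(p)-O; return np.array([d@EX,d@EY,d[2]])
def ori(tilt,sx=1):  # tool z tilted forward by tilt deg from down; jaws in organiser xz-plane
    t=np.radians(tilt); z=np.sin(t)*EX-np.cos(t)*EZ; x=sx*EY; return R.from_matrix(np.stack([x,np.cross(z,x),z],1))
def plan(ptgt,Rt,n,ahead=0):
    """rows from present pose so that point 'ahead' mm ahead of TCP gets to ptgt"""
    s=observe(); p=s["tcp_pos"]; R0=R.from_rotvec(s["orientation"])
    q=np.array(ptgt)-ahead*Rt.apply([0,0,1]); w=(R0.inv()*Rt).as_rotvec()
    dp=(q-p)/n; print("dist",np.linalg.norm(q-p),"turn",np.degrees(np.linalg.norm(w)),"per row mm",np.linalg.norm(dp),"deg",np.degrees(np.linalg.norm(w))/n)
    out=[]
    for k in range(n):
        Rk=R0*R.from_rotvec(w*k/n); v=Rk.inv().apply(dp)/10
        out.append(" ".join("%.2f"%a for a in list(v)+list(np.degrees(w/n))))
    print("; ".join(out))
def st():
    s=observe(); print("t",s["clock"],"tcp",s["tcp_pos"],"L",W2L(s["tcp_pos"]),"F",s["force"],"w",s["gripper_width"]);print("q",s["joint_pos"]);r=R.from_rotvec(s["orientation"]).as_matrix();print("x",r[:,0]@EX,r[:,0]@EY,"z",r[:,2]@EX,r[:,2]@EY,r[2,2]); return s
E
python3 - <<'E'
from h import *
st()
for s in(1,-1):plan(L2W(-5-130*.707-30,60,153+130*.707+50),ori(45,s),12,10)
plan(L2W(-5-130*.707-30,60,153+130*.707+50),ori(45,1),20,10)
E
```

```text
t 0.1 tcp [251.55 598.76 229.68] L [-252.67  661.3   229.68] F [0.79 0.44 0.07] w 93.81721506064251
q [-1.24  0.63  0.04  1.52 -0.03  1.   -0.02]
x -0.8116460550705975 0.5841495366753386 z -0.0009626096437070788 -0.0013537666490302557 -0.9999986203483148
dist 617.15473641845 turn 69.4375673416094 per row mm 51.42956136820417 deg 5.786463945134116
-3.73 -3.49 -0.60 -3.47 -1.77 4.28; -4.00 -3.16 -0.68 -3.47 -1.77 4.28; -4.24 -2.81 -0.73 -3.47 -1.77 4.28; -4.46 -2.44 -0.76 -3.47 -1.77 4.28; -4.65 -2.05 -0.75 -3.47 -1.77 4.28; -4.82 -1.66 -0.72 -3.47 -1.77 4.28; -4.95 -1.25 -0.66 -3.47 -1.77 4.28; -5.04 -0.84 -0.56 -3.47 -1.77 4.28; -5.11 -0.43 -0.45 -3.47 -1.77 4.28; -5.13 -0.02 -0.30 -3.47 -1.77 4.28; -5.13 0.37 -0.13 -3.47 -1.77 4.28; -5.09 0.76 0.06 -3.47 -1.77 4.28
dist 617.15473641845 turn 130.15088310251244 per row mm 51.42956136820417 deg 10.84590692520937
-3.73 -3.49 -0.60 2.08 -4.08 -9.83; -3.11 -4.09 -0.21 2.08 -4.08 -9.83; -2.36 -4.57 0.14 2.08 -4.08 -9.83; -1.53 -4.89 0.45 2.08 -4.08 -9.83; -0.63 -5.05 0.71 2.08 -4.08 -9.83; 0.30 -5.05 0.91 2.08 -4.08 -9.83; 1.22 -4.89 1.03 
[... 291 characters left out ...]
-0.36 -2.08 -1.06 2.57; -2.34 -1.98 -0.39 -2.08 -1.06 2.57; -2.43 -1.86 -0.42 -2.08 -1.06 2.57; -2.52 -1.73 -0.43 -2.08 -1.06 2.57; -2.60 -1.60 -0.45 -2.08 -1.06 2.57; -2.68 -1.46 -0.45 -2.08 -1.06 2.57; -2.75 -1.33 -0.45 -2.08 -1.06 2.57; -2.81 -1.19 -0.45 -2.08 -1.06 2.57; -2.87 -1.04 -0.44 -2.08 -1.06 2.57; -2.92 -0.90 -0.42 -2.08 -1.06 2.57; -2.97 -0.75 -0.39 -2.08 -1.06 2.57; -3.00 -0.60 -0.36 -2.08 -1.06 2.57; -3.03 -0.45 -0.33 -2.08 -1.06 2.57; -3.06 -0.31 -0.28 -2.08 -1.06 2.57; -3.07 -0.16 -0.23 -2.08 -1.06 2.57; -3.08 -0.01 -0.18 -2.08 -1.06 2.57; -3.08 0.13 -0.12 -2.08 -1.06 2.57; -3.07 0.27 -0.06 -2.08 -1.06 2.57; -3.06 0.41 0.01 -2.08 -1.06 2.57; -3.04 0.54 0.09 -2.08 -1.06 2.57
```

>>> servo_tool(rows="-2.2 -2.1 -0.4 -2 -1 2.5; -2.3 -2 -0.4 -2 -1 2.5; -2.4 -1.9 -0.4 -2 -1 2.5; -2.5 -1.7 -0.4 -2 -1 2.5; -2.6 -1.6 -0.4 -2 -1 2.5; -2.7 -1.5 -0.4 -2 -1 2.5; -2.7 -1.3 -0.4 -2 -1 2.5; -2.8 -1.2 -0.4 -2 -1 2.5; -2.9 -1 -0.4 -2 -1 2.5; -2.9 -0.9 -0.4 -2 -1 2.5", grip=0.36)

```text
clock: 1.1
tcp_pos: [376.7, 311.4, 259.3]
orientation: [1.183, 2.609, 0.451]
force: [-0.1, 0.3, -0.4]
gripper_width: 33.8
```

Run:
```python
from h import *
st()
plan(L2W(-5-130*.707-30,60,153+130*.707+50),ori(45,1),12,10)
```

```text
t 1.1 tcp [376.73 311.35 259.31] L [-195.09  353.15  259.31] F [-0.1   0.3  -0.44] w 33.77973483346157
q [-1.14  0.23  0.36  2.26  0.15  0.3  -0.22]
x -0.45610128870854455 0.8853926489211619 z 0.3712766417779917 0.09768069803031877 -0.9233699889547886
dist 302.4812428109144 turn 35.08067125829813 per row mm 25.206770234242867 deg 2.923389271524844
-2.43 -0.57 -0.38 -1.78 -0.91 2.14; -2.45 -0.46 -0.36 -1.78 -0.91 2.14; -2.47 -0.36 -0.33 -1.78 -0.91 2.14; -2.49 -0.26 -0.30 -1.78 -0.91 2.14; -2.50 -0.16 -0.27 -1.78 -0.91 2.14; -2.51 -0.06 -0.23 -1.78 -0.91 2.14; -2.51 0.04 -0.19 -1.78 -0.91 2.14; -2.51 0.14 -0.15 -1.78 -0.91 2.14; -2.51 0.24 -0.10 -1.78 -0.91 2.14; -2.50 0.34 -0.05 -1.78 -0.91 2.14; -2.48 0.43 -0.00 -1.78 -0.91 2.14; -2.47 0.52 0.05 -1.78 -0.91 2.14
```

Run:
```python
from h import *
plan(L2W(-5-130*.707-20,60,153+130*.707+60),ori(30,1),12,10)
```

```text
dist 306.9841660288857 turn 28.492693301243424 per row mm 25.582013835740476 deg 2.374391108436952
-2.48 -0.45 -0.43 -0.55 -0.62 2.23; -2.50 -0.35 -0.41 -0.55 -0.62 2.23; -2.52 -0.25 -0.38 -0.55 -0.62 2.23; -2.53 -0.14 -0.36 -0.55 -0.62 2.23; -2.54 -0.04 -0.33 -0.55 -0.62 2.23; -2.54 0.06 -0.30 -0.55 -0.62 2.23; -2.54 0.16 -0.27 -0.55 -0.62 2.23; -2.53 0.26 -0.25 -0.55 -0.62 2.23; -2.52 0.36 -0.22 -0.55 -0.62 2.23; -2.51 0.46 -0.18 -0.55 -0.62 2.23; -2.49 0.56 -0.15 -0.55 -0.62 2.23; -2.47 0.66 -0.12 -0.55 -0.62 2.23
```

>>> servo_tool(rows="-2.5 -0.4 -0.4 -0.5 -0.6 2.2; -2.5 -0.3 -0.4 -0.5 -0.6 2.2; -2.5 -0.2 -0.4 -0.5 -0.6 2.2; -2.5 -0.1 -0.4 -0.5 -0.6 2.2; -2.5 0 -0.3 -0.5 -0.6 2.2; -2.5 0.1 -0.3 -0.5 -0.6 2.2; -2.5 0.2 -0.3 -0.5 -0.6 2.2; -2.5 0.3 -0.2 -0.5 -0.6 2.2; -2.5 0.4 -0.2 -0.5 -0.6 2.2; -2.5 0.5 -0.2 -0.5 -0.6 2.2; -2.5 0.6 -0.2 -0.5 -0.6 2.2; -2.5 0.7 -0.1 -0.5 -0.6 2.2")

```text
clock: 2.3
tcp_pos: [514.8, 30.5, 314.9]
orientation: [1.738, 2.154, 0.562]
force: [0.3, 0.1, -0.1]
gripper_width: 34.0
```

Run:
```python
from h import *
st()
plan(L2W(-5-130*.707-10,60,153+130*.707+10),ori(45,1),6,10)
```

```text
t 2.3 tcp [514.75  30.51 314.88] L [-123.51   48.53  314.88] F [ 0.25  0.06 -0.14] w 33.983957708865454
q [-0.26  0.14  0.23  2.22 -0.39  0.3   0.51]
x 0.012475874451661739 0.9999217557286257 z 0.4880372141329293 -0.005291559611784113 -0.8728067810336055
dist 54.95929886755418 turn 15.802338405867465 per row mm 9.159883144592364 deg 2.6337230676445773
0.19 -0.29 0.85 -2.63 0.07 -0.10; 0.19 -0.33 0.83 -2.63 0.07 -0.10; 0.19 -0.37 0.82 -2.63 0.07 -0.10; 0.19 -0.41 0.80 -2.63 0.07 -0.10; 0.19 -0.44 0.78 -2.63 0.07 -0.10; 0.19 -0.48 0.76 -2.63 0.07 -0.10
```

>>> servo_tool(rows="0.2 -0.3 0.8 -2.6 0 0; 0.2 -0.3 0.8 -2.6 0 0; 0.2 -0.4 0.8 -2.6 0 0; 0.2 -0.4 0.8 -2.6 0 0; 0.2 -0.4 0.8 -2.6 0 0; 0.2 -0.5 0.8 -2.6 0 0")

```text
clock: 2.9
tcp_pos: [523.2, 35.1, 328.3]
orientation: [1.672, 2.083, 0.715]
force: [-0.2, -0.3, 0.5]
gripper_width: 34.1
```

Run:
```python
from h import *
st()
plan(L2W(-5-40*.707-10,60,153+40*.707),ori(45,1),6,10)
plan(L2W(-5-40*.707-10,60,153+40*.707),ori(38,1),6,10)
```

```text
t 2.9 tcp [523.22  35.08 328.26] L [-114.23   51.08  328.26] F [-0.19 -0.28  0.45] w 34.10500568085177
q [-0.43  0.12  0.45  2.3  -1.1   0.23  1.24]
x -0.00030844357286794415 0.9996874136889864 z 0.5982233508452571 0.020217371996168302 -0.8010743288690763
dist 154.0602603398542 turn 8.380167116809158 per row mm 25.67671005664237 deg 1.396694519468193
0.09 -0.54 2.51 -1.38 -0.18 -0.15; 0.10 -0.60 2.49 -1.38 -0.18 -0.15; 0.11 -0.66 2.48 -1.38 -0.18 -0.15; 0.12 -0.72 2.46 -1.38 -0.18 -0.15; 0.13 -0.78 2.44 -1.38 -0.18 -0.15; 0.14 -0.84 2.42 -1.38 -0.18 -0.15
dist 153.70916532846 turn 1.9058952058871774 per row mm 25.618194221409997 deg 0.31764920098119626
0.09 -0.52 2.51 -0.21 -0.19 -0.14; 0.10 -0.53 2.50 -0.21 -0.19 -0.14; 0.11 -0.54 2.50 -0.21 -0.19 -0.14; 0.12 -0.55 2.50 -0.21 -0.19 -0.14; 0.13 -0.56 2.50 -0.21 -0.19 -0.14; 0.14 -0.57 2.49 -0.21 -0.19 -0.14
```

```bash
cat > kin.py <<'E'
import numpy as np, itertools, pickle, os
from scipy.optimize import least_squares
from scipy.spatial.transform import Rotation as R
def fk(q,P,s):
    h,L1,a,L2,b,L3,c7,c1=P
    A=R.from_euler('z',s[0]*q[0]+c1); p=np.array([0,0,h])
    A=A*R.from_euler('y',q[1]); p=p+A.apply([a,0,L1])
    A=A*R.from_euler('z',s[1]*q[2]);A=A*R.from_euler('y',q[3]); p=p+A.apply([-a,0,L2])
    A=A*R.from_euler('z',s[2]*q[4]);A=A*R.from_euler('y',q[5]); p=p+A.apply([b,0,L3])
    A=A*R.from_euler('z',s[3]*q[6]+c7); return p,A
E
python3 - <<'E'
from kin import *; from h import observe
s=observe()
D=[([-1.2388,.6293,.0384,1.5184,-.0270,.9963,-.02],[251.5,598.7,229.6],[-.6206,-3.0793,.0029]),
([-1.14,.23,.36,2.26,.15,.30,-.22],[376.73,311.35,259.31],[1.183,2.609,.451]),
([-.26,.14,.23,2.22,-.39,.30,.51],[514.75,30.51,314.88],[1.738,2.154,.562]),
(s["joint_pos"],s["tcp_pos"],s["orientation"])]
best=[]
for sg in itertools.product((1,-1),repeat=4):
  for c7 in(0,1.57,3.14,-1.57):
   for c1 in(0,3.14):
    f=lambda P:np.concatenate([np.r_[(fk(q,P,sg)[0]-p)/10,(fk(q,P,sg)[1].inv()*R.from_rotvec(o)).as_rotvec()*30] for q,p,o in D])
    r=least_squares(f,[350,400,0,400,0,200,c7,c1],loss='soft_l1'); best.append((r.cost,sg,r.x))
best.sort(key=lambda t:t[0])
np.set_printoptions(precision=3,suppress=True)
for b in best[:3]: print(*b)
c,sg,P=best[0]
for q,p,o in D: print(fk(q,P,sg)[0]-p,np.degrees((fk(q,P,sg)[1].inv()*R.from_rotvec(o)).magnitude()))
pickle.dump((sg,P),open("kin.pkl","wb"))
E
```

```text
0.891057475331458 (-1, -1, -1, -1) [357.958 562.247  -9.806 388.789  -6.953 368.76  692.685  -0.039]
0.8910574753314588 (-1, -1, -1, -1) [357.958 562.247  -9.806 388.789  -6.953 368.76    1.535  -0.039]
0.8910574753314642 (-1, -1, -1, -1) [357.958 562.247  -9.806 388.789  -6.953 368.76    1.535 -12.605]
[-2.146  1.257 -0.208] 0.1344220832782764
[-4.953 -1.581 -1.288] 1.145903460912811
[3.949 1.549 0.848] 1.341243350440789
[-0.211 -1.043  0.642] 1.3554634735122437
```

```bash
cat >> kin.py <<'E'
lo=np.array([-3.06,-.37,-1.25,.18,-1.1,.23,-2.94]);hi=np.array([3.06,2.12,1.32,2.47,4.24,1.98,2.94])
def load(): return pickle.load(open("kin.pkl","rb"))
def ik(p,A,q0,sg,P,m=0.02,reg=.0):
    f=lambda q:np.r_[(fk(q,P,sg)[0]-p)/10,(fk(q,P,sg)[1].inv()*A).as_rotvec()*20,reg*(q-q0)]
    r=least_squares(f,np.clip(q0,lo+m+.001,hi-m-.001),bounds=(lo+m,hi-m),max_nfev=60)
    return r.x,np.linalg.norm(r.fun[:6])
E
cat > ex.py <<'E'
from kin import *; from h import *
sg,P=load(); P=np.array(P); 
def orif(t,f,sx=1): return ori(t,sx)*R.from_euler('y',f,degrees=True)
if __name__=="__main__":
  rng=np.random.default_rng(0); q0=observe()["joint_pos"]
  for sx in(1,-1):
   for t in(35,40,45):
    for f in(-25,-15,0,15,25):
     A=orif(t,f,sx); z=A.apply([0,0,1]); out=[]
     for back in(110,0):
      p=L2W(-5,60,153)-(10+back)*z; best=None
      for k in range(8):
        qs=q0 if k==0 else rng.uniform(lo*.6,hi*.6)
        q,e=ik(p,A,qs,sg,P,.03,.05)
        if e<.05:
            m=np.min(np.r_[(q-lo),(hi-q)])
            if best is None or m>best[0]: best=(m,q)
      out.append(best)
     print(sx,t,f,"zy%.2f"%(z@EY),*[("%.2f"%b[0],b[1]) if b else None for b in out])
E
python3 ex.py
```

```text
1 35 -25 zy-0.42 ('0.23', array([-0.43,  0.44, -0.21,  2.24,  1.56,  0.7 , -1.91])) ('0.28', array([-0.25,  0.67, -0.28,  2.19,  1.88,  0.74, -2.11]))
1 35 -15 zy-0.26 ('0.17', array([-0.22,  0.36, -0.22,  2.3 ,  1.77,  0.42, -1.92])) ('0.24', array([ 0.04,  0.65, -0.49,  2.23,  2.07,  0.64, -2.1 ]))
1 35 0 zy0.00 ('0.10', array([ 0.78,  0.56, -1.15,  2.3 ,  1.77,  0.44, -1.55])) ('0.24', array([ 0.5 ,  0.74, -0.85,  2.23,  2.19,  0.49, -1.91]))
1 35 15 zy0.26 None ('0.12', array([ 0.83,  0.95, -1.13,  2.16,  1.86,  0.36, -1.3 ]))
1 35 25 zy0.42 ('0.14', array([ 0.95,  0.66, -0.85,  2.09, -0.61,  0.37,  1.2 ])) ('0.03', array([ 0.94,  1.1 , -1.22,  2.08,  1.33,  0.33, -0.65]))
1 40 -25 zy-0.42 ('0.14', array([-0.55,  0.46, -0.09,  2.33,  1.79,  0.7 , -2.21])) ('0.22', array([-0.32,  0.69, -0.21,  2.25,  2.07,  0.79, -2.36]))
1 40 -15 zy-0.26 ('0.08', array([-0.36,  0.38, -0.06,  2.39,  2.2 ,  0.47, -2.4 ])) ('0.17', array([-0.2 ,  0.63, -0.16,  2.3 ,  2.44,  0.61, -2.56]))
1 40 0 zy-0.00 ('0.07', array([ 0.77,  0.58, -1.13,  2.4 ,  2.19,  0.49, -1.95])) ('0.16', array([ 0.6 ,  0.86, 
[... 1898 characters left out ...]
  0.63,  0.19,  2.29,  2.7 ,  0.49,  0.25]))
-1 40 25 zy-0.42 ('0.14', array([-0.77,  0.47,  0.21,  2.33,  1.82,  0.57,  0.87])) ('0.22', array([-0.57,  0.68,  0.15,  2.25,  2.19,  0.6 ,  0.6 ]))
-1 45 -25 zy0.42 None ('0.03', array([ 1.  ,  1.19, -1.22,  2.18,  2.11,  0.27,  1.89]))
-1 45 -15 zy0.26 None ('0.15', array([ 0.78,  0.92, -0.94,  2.27,  2.96,  0.38,  0.83]))
-1 45 0 zy0.00 None ('0.10', array([ 0.3 ,  0.71, -0.51,  2.37,  2.95,  0.65,  0.46]))
-1 45 15 zy-0.26 None ('0.11', array([-0.6 ,  0.71,  0.39,  2.36,  2.96,  0.64, -0.09]))
-1 45 25 zy-0.42 ('0.06', array([-1.18,  0.62,  0.75,  2.41,  2.38,  0.41,  0.19])) ('0.16', array([-0.39,  0.72, -0.13,  2.31,  2.23,  0.86,  0.55]))
```

```bash
cat > sim.py <<'E'
from ex import *
def jac(q):
    p0,A0=fk(q,P,sg);J=np.zeros((6,7))
    for i in range(7):
        d=q.copy();d[i]+=1e-5;p,A=fk(d,P,sg);J[:3,i]=(p-p0)/1e-5/500;J[3:,i]=(A*A0.inv()).as_rotvec()/1e-5
    return p0,A0,J
def simto(q,p,A,n,lam=.02):
    p0,A0=fk(q,P,sg);w=(A0.inv()*A).as_rotvec()
    for k in range(1,n+1):
        pt=p0+(p-p0)*k/n;At=A0*R.from_rotvec(w*k/n)
        for it in range(5):
            pc,Ac,J=jac(q);e=np.r_[(pt-pc)/500,(At*Ac.inv()).as_rotvec()]
            q=np.clip(q+J.T@np.linalg.solve(J@J.T+lam**2*np.eye(6),e),lo,hi)
    return q,np.linalg.norm(e[:3])*500,np.degrees(np.linalg.norm(e[3:]))
if __name__=="__main__":
    q=observe()["joint_pos"]
    def go(x,y,z,t,f,sx=1,n=10):
        global q
        q,e1,e2=simto(q,L2W(x,y,z),orif(t,f,sx),n);print(t,f,q,"%.1f %.1f"%(e1,e2))
    for f1 in(-30,-45):
        print(f1); q=observe()["joint_pos"]
        go(-130,60,330,10,0);go(-130,60,330,10,f1);go(-130,60,320,25,f1);go(-130,60,300,40,f1);go(-130,60,290,42,-20)
        g=L2W(-5,60,153)
        for back in(110,60,0):
            z=orif(42,-18).apply([0,0,1]);pp=g-(12+back)*z;go(*W2L(pp),42,-18)
E
python3 sim.py
```

```text
-30
10 0 [-0.69  0.28  0.73  1.92 -0.3   0.87  0.42] 0.0 0.0
10 -30 [-1.23  0.45  1.    1.96  0.22  0.79 -0.27] 0.0 0.0
25 -30 [-1.44  0.46  1.2   2.18  0.32  0.43 -0.52] 0.0 0.0
40 -30 [-1.56  0.64  1.32  2.41  0.74  0.23 -1.11] 74.3 13.5
42 -20 [-1.03  0.29  0.72  2.47  2.29  0.33 -2.53] 0.4 0.0
42 -18 [-0.86  0.45  0.48  2.42  2.45  0.41 -2.79] 0.0 0.0
42 -18 [-0.7   0.55  0.37  2.38  2.59  0.48 -2.9 ] 0.0 0.0
42 -18 [-0.56  0.67  0.27  2.31  2.66  0.55 -2.94] 0.0 0.1
-45
10 0 [-0.69  0.28  0.73  1.92 -0.3   0.87  0.42] 0.0 0.0
10 -45 [-1.36  0.65  1.09  1.96  0.32  0.82 -0.45] 0.0 0.0
25 -45 [-1.51  0.72  1.25  2.14  0.35  0.52 -0.69] 0.0 0.0
40 -45 [-1.58  0.9   1.32  2.32  0.38  0.23 -0.97] 22.8 3.5
42 -20 [-1.07  0.3   0.78  2.47  2.33  0.31 -2.58] 0.5 0.0
42 -18 [-0.89  0.45  0.52  2.42  2.49  0.4  -2.83] 0.0 0.0
42 -18 [-0.73  0.56  0.4   2.38  2.62  0.47 -2.93] 0.0 0.0
42 -18 [-0.56  0.67  0.27  2.31  2.66  0.55 -2.94] 0.0 0.1
```

```bash
cat > srch.py <<'E'
from sim import *
import sys
q00=observe()["joint_pos"]; rng=np.random.default_rng(int(sys.argv[1])); 
def A_(t,f,psi): return orif(t,f,1)*R.from_euler('z',psi,degrees=True)
def run(seq,q):
    path=[];bad=0
    for (x,y,z,t,f,psi) in seq:
        q,e1,e2=simto(q,L2W(x,y,z),A_(t,f,psi),8); path.append(q)
        bad+=e1>5 or e2>3
    return path,bad
res=[]
import time;t0=time.time()
while time.time()-t0<100:
    S=rng.choice([-180,180,0]); f3=rng.choice([-18,-10,0]); z3=A_(42,f3,0).apply([0,0,1])
    pr=W2L(L2W(-5,60,153)-124*z3); gr=W2L(L2W(-5,60,153)-14*z3)
    xm=rng.uniform(-200,-110);zm=rng.uniform(280,420);ym=rng.uniform(20,120)
    f1,f2=rng.uniform(-50,0,2)
    seq=[(xm,ym,zm,rng.uniform(-10,20),0,0),(xm,ym,zm,rng.uniform(-10,20),f1,S*.33),(xm,ym,zm,rng.uniform(15,40),f2,S*.67),(*pr,42,f3,S),(*gr,42,f3,S)]
    path,bad=run(seq,q00)
    if bad: continue
    m=min(np.min(np.r_[q-lo,hi-q]) for q in path); m2=np.min(np.r_[path[-1]-lo,hi-path[-1]])
    if path[-1][4]<1.2: continue
    res.append((m,m2,seq,path))
res.sort(key=lambda r:-r[0]); print(len(res))
for r in res[:2]:
    print("%.2f %.2f"%r[:2])
    for s_,q in zip(r[2],r[3]): print(np.array(s_,float).round(0),q)
E
for i in 1 2 3; do python3 srch.py $i & done; wait
```

```text
this script no longer has the robot
298
0.05 0.15
[-158.   83.  293.   14.    0.    0.] [-0.75  0.23  0.72  2.11 -0.34  0.64  0.43]
[-158.   83.  293.   14.  -19.  -59.] [-1.02  0.28  0.71  2.11  0.29  0.63  0.66]
[-158.   83.  293.   38.  -48. -121.] [-1.48  0.66  0.9   2.29  1.03  0.61  0.39]
[ -84.   98.  241.   42.  -18. -180.] [-0.99  0.48  0.66  2.42  2.63  0.35  0.17]
[ -14.   64.  163.   42.  -18. -180.] [-0.68  0.69  0.43  2.32  2.82  0.51  0.02]
0.05 0.15
[-126.   84.  307.    8.    0.    0.] [-0.71  0.32  0.72  1.93 -0.32  0.85  0.39]
[-126.   84.  307.   12.  -42.  -59.] [-1.23  0.55  0.81  1.97  0.49  0.85  0.34]
[-126.   84.  307.   38.  -27. -121.] [-1.4   0.39  1.01  2.35  1.34  0.3   0.4 ]
[ -84.   98.  241.   42.  -18. -180.] [-0.96  0.47  0.62  2.42  2.58  0.36  0.22]
[ -14.   64.  163.   42.  -18. -180.] [-0.66  0.68  0.4   2.32  2.78  0.51  0.06]
280
0.05 0.15
[-132.   92.  294.   18.    0.    0.] [-0.76  0.25  0.72  2.12 -0.41  0.56  0.46]
[-132.   92.  294.   -6.   -8.  -59.] [-0.66  0.45  0.53  1.75 -0.07  1.1   1.15]
[-132.   92.  294.   36.  -35. -121.] [-1.43  0.5   0.96  2.31  1.15  0.41  0.47]
[ -84.   98.  241.   42.  -18. -180.] [-0.97  0.47  0.63  2.42  2.59  0.36  0.2 ]
[ -14.   64.  163.   42.  -18. -180.] [-0.66  0.68  0.41  2.32  2.79  0.51  0.04]
0.05 0.15
[-126.   87.  314.    8.    0.    0.] [-0.72  0.32  0.71  1.91 -0.31  0.88  0.37]
[-126.   87.  314.   12.  -13.  -59.] [-0.83  0.27  0.6   1.99  0.12  0.71  0.89]
[-126.   87.  314.   38.  -33. -121.] [-1.4   0.41  0.91  2.32  1.25  0.45  0.42]
[ -84.   98.  241.   42.  -18. -180.] [-0.95  0.47  0.6   2.42  2.56  0.37  0.24]
[ -14.   64.  163.   42.  -18. -180.] [-0.65  0.68  0.39  2.32  2.77  0.52  0.07]Exception ignored in: <_io.TextIOWrapper mode='rw' encoding='UTF-8'>
Traceback (most recent call last):
BrokenPipeError: [Errno 32] Broken pipe
```

Run:
```python
from sim import *
st()
def A_(t,f,psi): return orif(t,f,1)*R.from_euler('z',psi,degrees=True)
q=observe()["joint_pos"]
plan(L2W(-150,87,320),A_(8,0,0),5)
```

```text
t 2.9 tcp [523.22  35.08 328.26] L [-114.23   51.08  328.26] F [-0.19 -0.28  0.45] w 34.10500568085177
q [-0.43  0.12  0.45  2.3  -1.1   0.23  1.24]
x -0.00030844357286794415 0.9996874136889864 z 0.5982233508452571 0.020217371996168302 -0.8010743288690763
dist 51.357102056541315 turn 28.777913137476578 per row mm 10.271420411308263 deg 5.755582627495316
0.71 -0.68 -0.28 5.75 -0.27 -0.11; 0.71 -0.71 -0.21 5.75 -0.27 -0.11; 0.71 -0.72 -0.15 5.75 -0.27 -0.11; 0.72 -0.73 -0.08 5.75 -0.27 -0.11; 0.72 -0.74 -0.01 5.75 -0.27 -0.11
```

>>> servo_tool(rows="0.7 -0.7 -0.3 5.7 0 0; 0.7 -0.7 -0.2 5.7 0 0; 0.7 -0.7 -0.1 5.7 0 0; 0.7 -0.7 0 5.7 0 0; 0.7 -0.7 0 5.7 0 0")

```text
clock: 3.4
tcp_pos: [488.8, 61.6, 323.5]
orientation: [1.888, 2.357, 0.315]
force: [-0.1, 0.1, -0.2]
gripper_width: 33.8
```

```bash
cat >> sim.py <<'E'
def A_(t,f,psi): return orif(t,f,1)*R.from_euler('z',psi,degrees=True)
E
python3 - <<'E'
from sim import *
st()
plan(L2W(-150,87,320),A_(12,-15,-60),10)
E
```

```text
t 3.4 tcp [488.82  61.64 323.48] L [-141.81   84.67  323.48] F [-0.14  0.12 -0.19] w 33.83922810771861
q [-0.73  0.23  0.74  2.02 -0.36  0.77  0.44]
x 0.0007482010944156442 0.9988923810604664 z 0.22663174746370782 0.04565381655392283 -0.9729099547623138
dist 9.19881898939775 turn 63.0500988064858 per row mm 0.919881898939775 deg 6.30500988064858
0.02 -0.09 0.02 1.02 -1.55 -6.03; 0.03 -0.08 0.02 1.02 -1.55 -6.03; 0.04 -0.08 0.02 1.02 -1.55 -6.03; 0.05 -0.08 0.02 1.02 -1.55 -6.03; 0.06 -0.07 0.02 1.02 -1.55 -6.03; 0.06 -0.06 0.02 1.02 -1.55 -6.03; 0.07 -0.06 0.02 1.02 -1.55 -6.03; 0.08 -0.05 0.02 1.02 -1.55 -6.03; 0.08 -0.04 0.01 1.02 -1.55 -6.03; 0.09 -0.03 0.01 1.02 -1.55 -6.03
```

Matches the predicted configuration, so I'll continue.

>>> servo_tool(rows="0 -0.1 0 1 -1.5 -6; 0 -0.1 0 1 -1.5 -6; 0 -0.1 0 1 -1.5 -6; 0 -0.1 0 1 -1.5 -6; 0.1 -0.1 0 1 -1.5 -6; 0.1 -0.1 0 1 -1.5 -6; 0.1 -0.1 0 1 -1.5 -6; 0.1 0 0 1 -1.5 -6; 0.1 0 0 1 -1.5 -6; 0.1 0 0 1 -1.5 -6")

```text
clock: 4.4
tcp_pos: [484.7, 64.5, 327.0]
orientation: [0.433, 2.802, -0.226]
force: [0.4, -0.4, -0.1]
gripper_width: 33.7
```

Run:
```python
from sim import *
st()
plan(L2W(-150,87,320),A_(38,-35,-120),10)
```

```text
t 4.4 tcp [484.7   64.5  327.03] L [-145.18   88.38  327.03] F [ 0.42 -0.38 -0.11] w 33.66326908913708
q [-0.93  0.22  0.65  2.03  0.2   0.74  0.83]
x -0.8271810120863359 0.46738384359190005 z 0.21352310054333404 -0.25210219045416216 -0.9438497608743536
dist 8.636425535834192 turn 56.364915761768 per row mm 0.8636425535834192 deg 5.6364915761768
0.06 -0.03 0.06 2.09 -2.35 -4.68; 0.06 -0.02 0.06 2.09 -2.35 -4.68; 0.06 -0.02 0.06 2.09 -2.35 -4.68; 0.07 -0.01 0.05 2.09 -2.35 -4.68; 0.07 -0.00 0.05 2.09 -2.35 -4.68; 0.07 0.01 0.05 2.09 -2.35 -4.68; 0.07 0.01 0.05 2.09 -2.35 -4.68; 0.07 0.02 0.04 2.09 -2.35 -4.68; 0.07 0.03 0.04 2.09 -2.35 -4.68; 0.07 0.04 0.03 2.09 -2.35 -4.68
```

>>> servo_tool(rows="0.1 0 0 2.1 -2.4 -4.7; 0.1 0 0 2.1 -2.4 -4.7; 0.1 0 0 2.1 -2.4 -4.7; 0.1 0 0 2.1 -2.4 -4.7; 0.1 0 0 2.1 -2.4 -4.7; 0.1 0 0 2.1 -2.4 -4.7; 0.1 0 0 2.1 -2.4 -4.7; 0.1 0 0 2.1 -2.4 -4.7; 0.1 0 0 2.1 -2.4 -4.7; 0.1 0 0 2.1 -2.4 -4.7")

```text
clock: 5.4
tcp_pos: [480.4, 68.5, 327.0]
orientation: [-0.657, 2.33, -0.874]
force: [0.2, 0.2, 0.1]
gripper_width: 33.8
```

Run:
```python
from sim import *
st(); q=observe()["joint_pos"]
# refit check
p,A=fk(q,P,sg); print(p-observe()["tcp_pos"])
for f in(-18,-10,0):
    z=A_(42,f,0).apply([0,0,1])
    qq=q
    for b in(110,0,):
        qq,e1,e2=simto(qq,L2W(-5,60,153)-(14+b)*z,A_(42,f,-180),10);print(f,b,qq,e1,e2)
plan(L2W(-5,60,153)-124*A_(42,-14,0).apply([0,0,1]),A_(42,-14,-180),12)
```

```text
t 5.4 tcp [480.36  68.54 327.  ] L [-148.51   93.3   327.  ] F [0.2  0.16 0.1 ] w 33.76481867869648
q [-1.42  0.34  0.83  2.37  1.28  0.61  0.34]
x -0.8406963564009611 -0.43113381718811883 z 0.534429678945082 -0.5630890815531969 -0.6303297585377307
[-10.62 -18.9   -1.78]
-18 110 [-0.93  0.46  0.57  2.42  2.52  0.38  0.28] 1.338510973592311e-06 1.4346576309238237e-07
-18 0 [-0.63  0.67  0.36  2.32  2.74  0.52  0.1 ] 3.673835743402055e-08 4.975919615734775e-09
-10 110 [-0.61  0.38  0.4   2.45  3.01  0.39  0.01] 2.9155460682204936e-07 3.704135171994938e-08
-10 0 [-0.45  0.64  0.29  2.34  3.11  0.54 -0.09] 1.0811514059090954e-08 1.5141152880759062e-09
0 110 [-0.17  0.35  0.18  2.43  3.71  0.42 -0.41] 1.503710099578153e-06 2.214901516271212e-07
0 0 [-0.23  0.62  0.22  2.33  3.58  0.58 -0.34] 1.84151926483783e-08 2.705665586352823e-09
dist 105.52670434753036 turn 61.02000674756637 per row mm 8.793892028960864 deg 5.085000562297197
-0.20 0.43 0.74 -0.74 -1.60 -4.77; -0.21 0.40 0.75 -0.74 -1.60 -4.77; -0.22 0.38 0.76 -0.74 -1.60 -4.77; -0.23 0.35 0.77 -0.74 -1.60 -4.77; -0.24 0.32 0.78 -0.74 -1.60 -4.77; -0.24 0.29 0.80 -0.74 -1.60 -4.77; -0.24 0.26 0.81 -0.74 -1.60 -4.77; -0.24 0.23 0.82 -0.74 -1.60 -4.77; -0.23 0.20 0.82 -0.74 -1.60 -4.77; -0.23 0.17 0.83 -0.74 -1.60 -4.77; -0.21 0.14 0.84 -0.74 -1.60 -4.77; -0.20 0.11 0.85 -0.74 -1.60 -4.77
```

>>> servo_tool(rows="-0.2 0.4 0.7 -0.7 -1.6 -4.8; -0.2 0.4 0.7 -0.7 -1.6 -4.8; -0.2 0.4 0.8 -0.7 -1.6 -4.8; -0.2 0.4 0.8 -0.7 -1.6 -4.8; -0.2 0.3 0.8 -0.7 -1.6 -4.8; -0.2 0.3 0.8 -0.7 -1.6 -4.8; -0.2 0.3 0.8 -0.7 -1.6 -4.8; -0.2 0.2 0.8 -0.7 -1.6 -4.8; -0.2 0.2 0.8 -0.7 -1.6 -4.8; -0.2 0.2 0.8 -0.7 -1.6 -4.8; -0.2 0.1 0.8 -0.7 -1.6 -4.8; -0.2 0.1 0.8 -0.7 -1.6 -4.8")

```text
clock: 6.6
tcp_pos: [541.8, 85.6, 245.9]
orientation: [-1.881, 1.742, -0.851]
force: [0.2, -0.5, -0.2]
gripper_width: 33.7
```

Run:
```python
from sim import *
st()
plan(L2W(-5,60,153)-70*A_(42,-14,0).apply([0,0,1]),A_(42,-14,-180),6)
```

```text
t 6.6 tcp [541.84  85.57 245.91] L [-84.78  96.11 245.91] F [ 0.19 -0.49 -0.21] w 33.66631351879675
q [-0.38  0.36 -0.11  2.45  2.21  0.56  0.62]
x -0.20325997471965465 -0.9686166438827677 z 0.6552349726610219 -0.24313660766138723 -0.7152284394631008
dist 57.85522261627283 turn 3.207942915086585 per row mm 9.642537102712138 deg 0.5346571525144308
0.09 0.05 0.96 -0.08 -0.01 -0.53; 0.09 0.05 0.96 -0.08 -0.01 -0.53; 0.09 0.05 0.96 -0.08 -0.01 -0.53; 0.09 0.05 0.96 -0.08 -0.01 -0.53; 0.09 0.05 0.96 -0.08 -0.01 -0.53; 0.09 0.05 0.96 -0.08 -0.01 -0.53
```

>>> servo_tool(rows="0.1 0 1 0 0 -0.6; 0.1 0 1 0 0 -0.6; 0.1 0.1 1 0 0 -0.6; 0.1 0.1 1 0 0 -0.6; 0.1 0.1 1 0 0 -0.6; 0.1 0 0.8 0 0 -0.4")

```text
clock: 7.2
tcp_pos: [585.8, 72.6, 206.7]
orientation: [-1.918, 1.7, -0.87]
force: [0.1, 0.8, 0.2]
gripper_width: 34.0
```

Run:
```python
from sim import *
st()
plan(L2W(-5,60,153)-12*A_(42,-14,0).apply([0,0,1]),A_(42,-14,-180),6)
crop(snapshot("side"),262,150,140,160,3.75,"pics/s1c.png")
crop(snapshot("top"),235,165,160,140,4.2,"pics/t1c.png")
```

```text
t 7.2 tcp [585.83  72.64 206.71] L [-44.81  73.65 206.71] F [0.08 0.8  0.15] w 34.03785876550379
q [-0.27  0.5  -0.14  2.41  2.4   0.63  0.54]
x -0.17106198900265826 -0.970501742441284 z 0.6616526397383908 -0.24092413692447737 -0.7100502408804713
dist 56.30916474716289 turn 1.2250113349615182 per row mm 9.384860791193814 deg 0.2041685558269197
-0.04 0.12 0.93 -0.16 0.01 -0.13; -0.05 0.12 0.93 -0.16 0.01 -0.13; -0.05 0.12 0.93 -0.16 0.01 -0.13; -0.05 0.11 0.93 -0.16 0.01 -0.13; -0.05 0.11 0.93 -0.16 0.01 -0.13; -0.05 0.11 0.93 -0.16 0.01 -0.13
```

View pics/s1c.png

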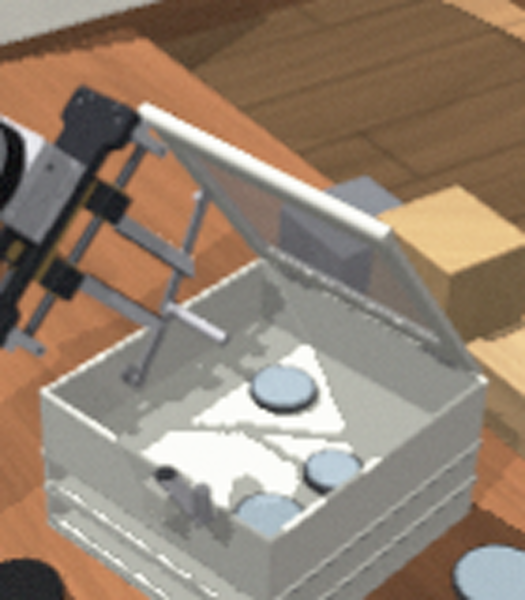

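View pics/t1c.png

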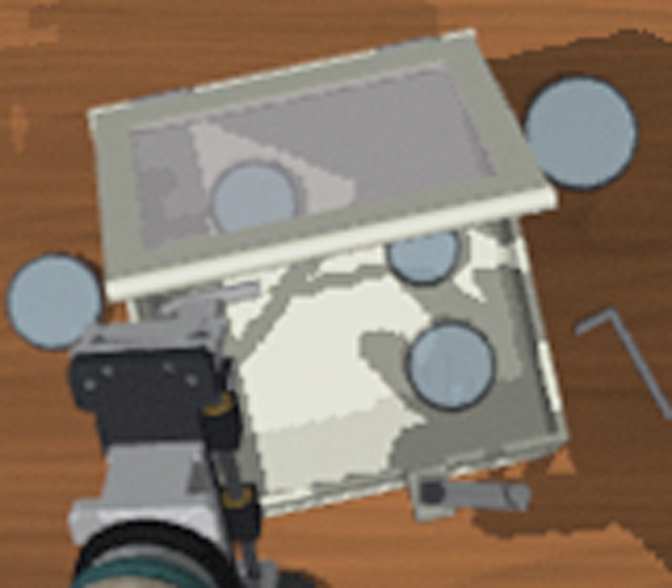

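Run:
```python
from sim import *
q=observe()["joint_pos"]
z=A_(45,-14,0).apply([0,0,1])
qq,e1,e2=simto(q,L2W(-5,60,153)-14*z,A_(45,-14,-180),6);print(qq,e1,e2)
plan(L2W(-5,60,153)-14*z,A_(45,-14,-180),6)
```

```text
[-0.17  0.67 -0.2   2.38  2.6   0.77  0.42] 2.6821267792096327e-08 3.687385623513073e-09
dist 54.123283151892615 turn 2.006574863355084 per row mm 9.020547191982102 deg 0.334429143892514
-0.05 0.13 0.89 0.33 0.00 -0.01; -0.05 0.13 0.89 0.33 0.00 -0.01; -0.05 0.14 0.89 0.33 0.00 -0.01; -0.05 0.14 0.89 0.33 0.00 -0.01; -0.05 0.15 0.89 0.33 0.00 -0.01; -0.05 0.15 0.89 0.33 0.00 -0.01
```

>>> servo_tool(rows="-0.1 0.2 0.7 0.5 0 0; -0.1 0.2 0.7 0.5 0 0; 0 0.2 0.7 0.5 0 0; 0 0.1 0.7 0.5 0 0; 0 0.1 0.7 0 0 0; 0 0 0 0 0 0")

```text
clock: 7.9
tcp_pos: [606.3, 71.1, 176.7]
orientation: [-1.89, 1.674, -0.894]
force: [0.2, -0.0, 0.7]
gripper_width: 33.4
```

Run:
```python
from sim import *
st()
z=A_(45,-14,0).apply([0,0,1])
plan(L2W(-5,60,153)-14*z,A_(45,-14,-180),4)
crop(snapshot("side"),262,150,140,160,3.75,"pics/s2c.png")
```

```text
t 7.9 tcp [606.26  71.06 176.69] L [-25.25  67.53 176.69] F [ 0.24 -0.02  0.65] w 33.40410831092022
q [-0.22  0.61 -0.19  2.41  2.51  0.76  0.45]
x -0.17284673148851612 -0.9706446906958313 z 0.6891815493112503 -0.24050074924238146 -0.6835116544015893
dist 18.136891272054644 turn 0.3335590621865801 per row mm 4.534222818013661 deg 0.08338976554664503
-0.00 0.06 0.45 -0.06 0.02 -0.06; -0.00 0.06 0.45 -0.06 0.02 -0.06; -0.00 0.06 0.45 -0.06 0.02 -0.06; -0.01 0.06 0.45 -0.06 0.02 -0.06
```

View pics/s2c.png

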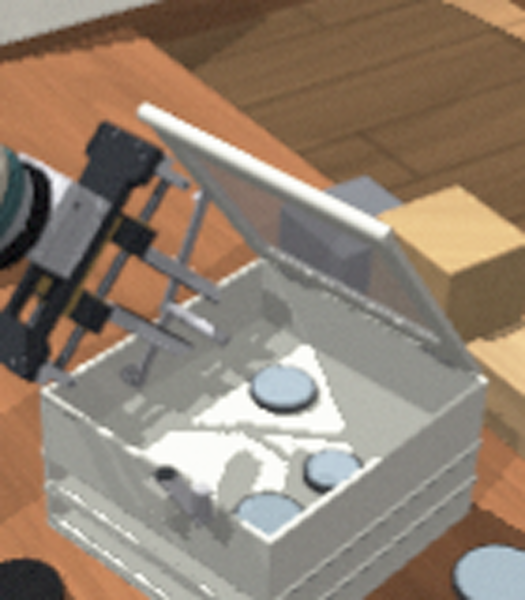

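>>> servo_tool(rows="0 0.1 0.5 0 0 0; 0 0.1 0.5 0 0 0; 0 0 0.4 0 0 0; 0 0 0.4 0 0 0; 0 0 0 0 0 0")

```text
clock: 8.45
tcp_pos: [619.1, 69.5, 163.1]
orientation: [-1.889, 1.673, -0.895]
force: [-1.1, -0.8, 0.2]
gripper_width: 33.5
```

Run:
```python
from sim import *
s=st()
r=R.from_rotvec(s["orientation"])
print("bar in tool",r.inv().apply(L2W(-5,60,153)-s["tcp_pos"]))
crop(snapshot("side"),262,150,140,160,3.75,"pics/s3c.png")
```

```text
t 8.45 tcp [619.07  69.48 163.09] L [-13.12  63.13 163.09] F [-1.06 -0.81  0.17] w 33.518315427083714
q [-0.2   0.65 -0.19  2.39  2.53  0.78  0.45]
x -0.17281596631352847 -0.9706843746104779 z 0.6903071818817245 -0.2403434918859108 -0.6824302166160282
bar in tool [-0.05  1.47 13.24]
```

View pics/s3c.png

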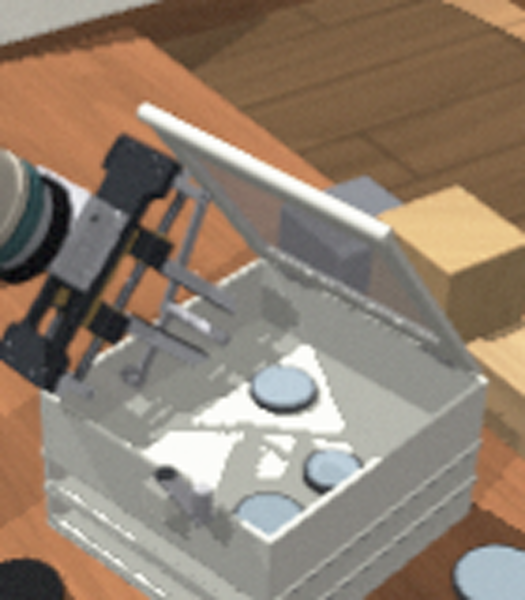

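>>> servo_tool(rows="0 0 0 0 0 0; 0 0 0 0 0 0; 0 0 0 0 0 0; 0 0 0 0 0 0; 0 0 0 0 0 0", grip=0)

```text
clock: 9.0
tcp_pos: [617.8, 69.4, 162.6]
orientation: [-1.892, 1.674, -0.893]
force: [1.4, -0.4, -0.5]
gripper_width: 9.1
```

Run:
```python
from sim import *
s=st()
A=R.from_rotvec(s["orientation"])
g=s["tcp_pos"]+A.apply([0,0,13.3]);print("bar L",W2L(g))
# arc about foot: radius 58.5, angle ?
for ang in(55,57.5,60):
    a0=np.radians(ang); out=[]
    for k in range(8):
        a=a0+k*.07; d=58.5*np.array([-(np.cos(a0)-np.cos(a)),np.sin(a)-np.sin(a0)]); out.append(d)
    print(ang,np.array(out)[-1])
    out=np.array(out)
    for k in range(7):
        dd=out[k+1]-out[k]; print(A.inv().apply(dd[0]*EX+dd[1]*EZ)/10,end=' ')
    print()
```

```text
t 9.0 tcp [617.77  69.39 162.56] L [-14.4   63.33 162.56] F [ 1.38 -0.4  -0.54] w 9.132819179312353
q [-0.2   0.65 -0.19  2.39  2.53  0.78  0.45]
x -0.17208979976151464 -0.9708022562818575 z 0.6886396071023143 -0.23986626947912826 -0.6842803988834815
bar L [ -5.24  60.14 153.46]
55 [-26.5   10.15]
[ 0.1   0.08 -0.39] [ 0.09  0.11 -0.38] [ 0.09  0.14 -0.37] [ 0.09  0.17 -0.36] [ 0.09  0.19 -0.35] [ 0.08  0.22 -0.34] [ 0.08  0.24 -0.32] 
57.5 [-26.92   8.99]
[ 0.1   0.1  -0.39] [ 0.09  0.13 -0.38] [ 0.09  0.16 -0.37] [ 0.09  0.18 -0.36] [ 0.09  0.21 -0.34] [ 0.08  0.23 -0.33] [ 0.08  0.25 -0.31] 
60 [-27.28   7.8 ]
[ 0.09  0.12 -0.38] [ 0.09  0.15 -0.37] [ 0.09  0.17 -0.36] [ 0.09  0.2  -0.35] [ 0.08  0.22 -0.33] [ 0.08  0.25 -0.32] [ 0.07  0.27 -0.3 ]
```

>>> servo_tool(rows="0.1 0.1 -0.4 0 0 0; 0.1 0.1 -0.4 0 0 0; 0.1 0.2 -0.4 0 0 0; 0.1 0.2 -0.4 0 0 0")

```text
clock: 9.4
tcp_pos: [602.9, 65.9, 170.8]
orientation: [-1.889, 1.672, -0.895]
force: [3.3, 0.1, -3.5]
gripper_width: 9.1
```

Run:
```python
from sim import *
s=st();A=R.from_rotvec(s["orientation"])
g=W2L(s["tcp_pos"]+A.apply([0,0,13.3]));print("bar L",g)
crop(snapshot("side"),262,150,140,160,3.75,"pics/s4c.png")
```

```text
t 9.4 tcp [602.89  65.94 170.76] L [-29.68  63.3  170.76] F [ 3.35  0.15 -3.45] w 9.062577963649197
q [-0.2   0.62 -0.2   2.43  2.53  0.79  0.44]
x -0.17266891392321035 -0.9707644661417036 z 0.6903252461771251 -0.2400183419299399 -0.6825263731371077
bar L [-20.5   60.11 161.68]
```

View pics/s4c.png

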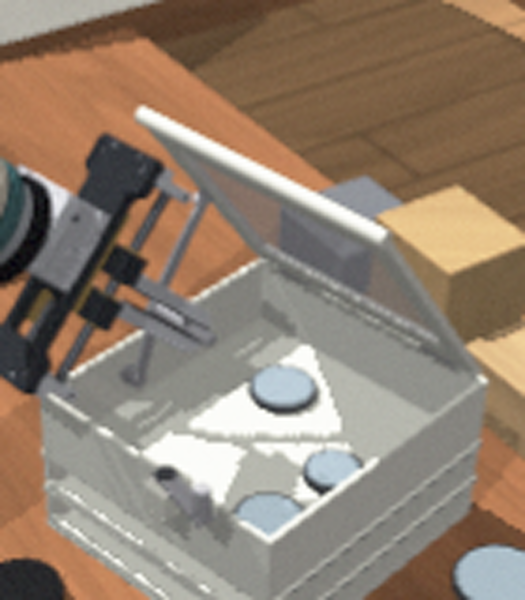

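>>> servo_tool(rows="0.1 0.2 -0.4 0 0 0; 0.1 0.3 -0.3 0 0 0; 0.1 0.3 -0.3 0 0 0; 0 0 0 0 0 0")

```text
clock: 9.85
tcp_pos: [589.7, 62.7, 174.3]
orientation: [-1.887, 1.669, -0.897]
force: [1.0, 0.6, -2.4]
gripper_width: 8.7
```

Run:
```python
from sim import *
s=st();A=R.from_rotvec(s["orientation"])
g=W2L(s["tcp_pos"]+A.apply([0,0,13.3]));print("bar L",g)
crop(snapshot("side"),262,150,140,160,3.75,"pics/s5c.png")
```

```text
t 9.85 tcp [589.67  62.75 174.32] L [-43.28  63.15 174.32] F [ 1.02  0.63 -2.4 ] w 8.708078360981927
q [-0.19  0.62 -0.22  2.46  2.53  0.82  0.43]
x -0.17211865472497548 -0.9708672779382302 z 0.6932206235710724 -0.23961362664859903 -0.6797282375920829
bar L [-34.06  59.97 165.28]
```

View pics/s5c.png

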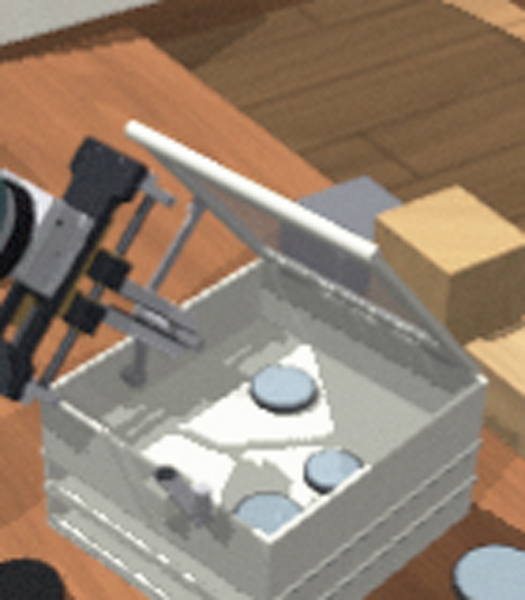

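Run:
```python
from sim import *
S=lambda x,y:(262+x/3.75-.37,150+y/3.75-.37)
for a in np.arange(40,56,1.):
    x=112.5-222*np.cos(np.radians(a));z=135+222*np.sin(np.radians(a))
    pr=proj("side",[L2W(x,107,z),L2W(x,-107,z)]);print(a,"%.0f %.0f"%(x,z),((pr-[261.63,149.63])*3.75).round(0).tolist())
q=observe()["joint_pos"];s=observe();A0=R.from_rotvec(s["orientation"]);z=A0.apply([0,0,1])
for b in(20,40,60,80):
    for t in(45,42,38):
        qq,e1,e2=simto(q,s["tcp_pos"]-b*z,A_(t,-14,-180),6);print(b,t,qq,"%.1f %.1f"%(e1,e2))
```

```text
40.0 -58 278 [[102.0, 183.0], [342.0, 317.0]]
41.0 -55 281 [[105.0, 178.0], [345.0, 311.0]]
42.0 -52 284 [[107.0, 173.0], [348.0, 306.0]]
43.0 -50 286 [[110.0, 168.0], [351.0, 300.0]]
44.0 -47 289 [[113.0, 163.0], [354.0, 295.0]]
45.0 -44 292 [[116.0, 158.0], [357.0, 289.0]]
46.0 -42 295 [[119.0, 153.0], [361.0, 284.0]]
47.0 -39 297 [[122.0, 148.0], [364.0, 278.0]]
48.0 -36 300 [[125.0, 143.0], [367.0, 273.0]]
49.0 -33 303 [[128.0, 139.0], [370.0, 267.0]]
50.0 -30 305 [[131.0, 134.0], [374.0, 262.0]]
51.0 -27 308 [[134.0, 129.0], [377.0, 257.0]]
52.0 -24 310 [[137.0, 124.0], [381.0, 252.0]]
53.0 -21 312 [[140.0, 120.0], [384.0, 246.0]]
54.0 -18 315 [[143.0, 115.0], [388.0, 241.0]]
55.0 -15 317 [[147.0, 111.0], [391.0, 236.0]]
20 45 [-0.16  0.59 -0.23  2.47  2.57  0.79  0.42] 0.0 0.0
20 42 [-0.18  0.55 -0.2   2.43  2.51  0.67  0.5 ] 0.0 0.0
20 38 [-0.21  0.52 -0.14  2.37  2.4   0.52  0.62] 0.0 0.0
40 45 [-0.18  0.54 -0.23  2.47  2.54  0.77  0.43] 15.4 1.3
40 42 [-0.19  0.51 -0.2   2.45  2.48  0.65  0.51] 0.0 0.0
40 38 [-0.23  0.47 -0.13  2.39  2.36  0.5   0.64] 0.0 0.0
60 45 [-0.2   0.49 -0.23  2.47  2.51  0.75  0.44] 30.4 2.5
60 42 [-0.21  0.46 -0.2   2.47  2.44  0.63  0.53] 0.0 0.0
60 38 [-0.26  0.43 -0.12  2.41  2.32  0.48  0.68] 0.0 0.0
80 45 [-0.22  0.44 -0.23  2.47  2.47  0.72  0.46] 43.7 3.6
80 42 [-0.23  0.41 -0.19  2.47  2.4   0.6   0.55] 11.8 1.0
80 38 [-0.28  0.38 -0.11  2.43  2.26  0.46  0.72] 0.0 0.0
```

>>> servo_tool(rows="0 0 0 0 0 0; 0 0 0 0 0 0; 0 0 0 0 0 0; 0 0 -0.8 -0.5 0 0; 0 0 -0.8 -0.8 0 0; 0 0 -0.8 -0.8 0 0; 0 0 -0.8 -0.8 0 0", grip=0.36)

```text
clock: 10.6
tcp_pos: [564.0, 64.2, 194.5]
orientation: [-1.927, 1.714, -0.857]
force: [-0.5, -0.7, -0.2]
gripper_width: 34.2
```

Run:
```python
from sim import *
s=st()
crop(snapshot("side"),262,150,140,160,3.75,"pics/s6c.png")
crop(snapshot("top"),235,165,160,140,4.2,"pics/t6c.png")
```

```text
t 10.6 tcp [564.05  64.17 194.54] L [-67.93  70.28 194.54] F [-0.51 -0.68 -0.22] w 34.22930927879338
q [-0.19  0.52 -0.26  2.46  2.38  0.7   0.55]
x -0.17254675556321594 -0.9706639534003956 z 0.6495582046302052 -0.23992586341338037 -0.7214635949671535
```

View pics/s6c.png

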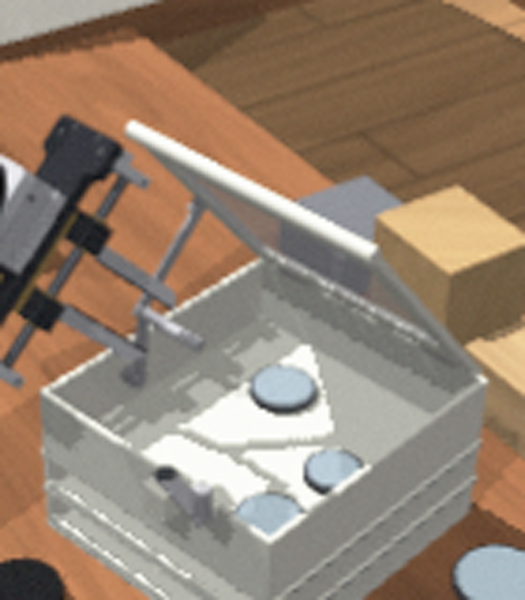

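Run:
```python
from sim import *
q=observe()["joint_pos"]
for w in[(-110,90,250,38,-18,-180),(-160,90,325,38,-35,-120),(-160,90,325,12,-15,-60),(-160,60,325,3,0,0)]:
    q,e1,e2=simto(q,L2W(*w[:3]),A_(*w[3:]),8);print(w,q,"%.1f %.1f"%(e1,e2))
plan(L2W(-110,90,250),A_(38,-18,-180),5)
```

```text
(-110, 90, 250, 38, -18, -180) [-0.37  0.33 -0.13  2.41  1.94  0.52  0.94] 0.0 0.0
(-160, 90, 325, 38, -35, -120) [-0.6   0.26 -0.21  2.34  1.32  0.95  0.25] 0.0 0.0
(-160, 90, 325, 12, -15, -60) [-0.26  0.18 -0.15  2.04  0.44  0.81  0.56] 0.0 0.0
(-160, 60, 325, 3, 0, 0) [-0.1   0.24 -0.01  1.88 -0.01  0.96  0.13] 0.0 0.0
dist 71.80803865105194 turn 6.093851955607535 per row mm 14.361607730210388 deg 1.218770391121507
-0.05 -0.10 -1.43 -0.79 0.83 -0.41; -0.03 -0.08 -1.43 -0.79 0.83 -0.41; -0.01 -0.06 -1.43 -0.79 0.83 -0.41; 0.01 -0.04 -1.44 -0.79 0.83 -0.41; 0.03 -0.02 -1.44 -0.79 0.83 -0.41
```

>>> servo_tool(rows="0 -0.1 -1.4 -0.8 0.8 -0.4; 0 -0.1 -1.4 -0.8 0.8 -0.4; 0 0 -1.4 -0.8 0.8 -0.4; 0 0 -1.4 -0.8 0.8 -0.4; 0 0 -1.4 -0.8 0.8 -0.4")

```text
clock: 11.2
tcp_pos: [517.5, 70.6, 246.4]
orientation: [-2.002, 1.785, -0.901]
force: [0.4, -0.8, 0.5]
gripper_width: 34.0
```

Run:
```python
from sim import *
st()
plan(L2W(-160,90,325),A_(38,-35,-120),9)
```

```text
t 11.2 tcp [517.46  70.63 246.44] L [-111.89   87.02  246.44] F [ 0.39 -0.76  0.5 ] w 33.97049100299159
q [-0.45  0.33 -0.08  2.43  1.88  0.53  0.97]
x -0.19220237982664182 -0.9499726866908607 z 0.5782048564006337 -0.31232279728261175 -0.7537463859497352
dist 92.16983267502403 turn 62.172326626218826 per row mm 10.241092519447113 deg 6.908036291802092
0.29 -0.11 -0.98 1.03 1.66 6.63; 0.30 -0.16 -0.97 1.03 1.66 6.63; 0.31 -0.21 -0.95 1.03 1.66 6.63; 0.31 -0.26 -0.94 1.03 1.66 6.63; 0.30 -0.32 -0.93 1.03 1.66 6.63; 0.29 -0.37 -0.91 1.03 1.66 6.63; 0.27 -0.41 -0.90 1.03 1.66 6.63; 0.24 -0.46 -0.88 1.03 1.66 6.63; 0.21 -0.50 -0.87 1.03 1.66 6.63
```

Close the fingers on the way.

>>> servo_tool(rows="0.3 -0.1 -1 1 1.7 6.6; 0.3 -0.2 -1 1 1.7 6.6; 0.3 -0.2 -1 1 1.7 6.6; 0.3 -0.3 -0.9 1 1.7 6.6; 0.3 -0.3 -0.9 1 1.7 6.6; 0.3 -0.4 -0.9 1 1.7 6.6; 0.3 -0.4 -0.9 1 1.7 6.6; 0.2 -0.5 -0.9 1 1.7 6.6; 0.2 -0.5 -0.9 1 1.7 6.6", grip=0)

```text
clock: 12.1
tcp_pos: [466.4, 59.4, 327.7]
orientation: [-0.596, 2.378, -0.9]
force: [0.2, -0.2, -0.6]
gripper_width: 0.5
```

Run:
```python
from sim import *
st()
plan(L2W(-160,80,330),A_(12,-15,-60),9)
```

```text
t 12.1 tcp [466.45  59.39 327.74] L [-164.12   87.49  327.74] F [ 0.17 -0.18 -0.58] w 0.4885572170612039
q [-0.69  0.25 -0.14  2.34  1.24  0.98  0.27]
x -0.8721034179009447 -0.3756197003347718 z 0.48624118484621043 -0.5934420988567619 -0.6414015789377474
dist 8.84328969489668 turn 55.454000619903 per row mm 0.9825877438774089 deg 6.1615556244336664
-0.02 -0.08 0.06 -2.35 2.64 5.04; -0.03 -0.08 0.05 -2.35 2.64 5.04; -0.04 -0.08 0.05 -2.35 2.64 5.04; -0.04 -0.08 0.04 -2.35 2.64 5.04; -0.05 -0.07 0.04 -2.35 2.64 5.04; -0.06 -0.07 0.03 -2.35 2.64 5.04; -0.07 -0.07 0.02 -2.35 2.64 5.04; -0.07 -0.06 0.02 -2.35 2.64 5.04; -0.08 -0.05 0.01 -2.35 2.64 5.04
```

>>> servo_tool(rows="0 -0.1 0 -2.3 2.6 5; 0 -0.1 0 -2.3 2.6 5; 0 -0.1 0 -2.3 2.6 5; 0 -0.1 0 -2.3 2.6 5; 0 -0.1 0 -2.3 2.6 5; -0.1 -0.1 0 -2.3 2.6 5; -0.1 -0.1 0 -2.3 2.6 5; -0.1 0 0 -2.3 2.6 5; -0.1 0 0 -2.3 2.6 5")

```text
clock: 13.0
tcp_pos: [467.3, 52.7, 328.9]
orientation: [0.488, 2.813, -0.244]
force: [-0.7, -0.1, -1.4]
gripper_width: 0.5
```

Run:
```python
from sim import *
st()
plan(L2W(-110,30,350),A_(0,0,0),9)
plan(L2W(-45,10,360),A_(0,0,0),12)
```

```text
t 13.0 tcp [467.25  52.75 328.86] L [-164.82   80.84  328.86] F [-0.74 -0.09 -1.42] w 0.5469994140675324
q [-0.35  0.17 -0.05  2.03  0.41  0.83  0.57]
x -0.813687308716063 0.500150233825396 z 0.18613053946296018 -0.25862951919894805 -0.9478745666374583
dist 77.69910819159792 turn 60.04223747134384 per row mm 8.633234243510879 deg 6.671359719038204
-0.85 -0.16 0.04 0.26 2.14 6.31; -0.86 -0.06 0.01 0.26 2.14 6.31; -0.86 0.03 -0.03 0.26 2.14 6.31; -0.85 0.12 -0.06 0.26 2.14 6.31; -0.83 0.22 -0.09 0.26 2.14 6.31; -0.80 0.31 -0.12 0.26 2.14 6.31; -0.75 0.39 -0.15 0.26 2.14 6.31; -0.70 0.47 -0.18 0.26 2.14 6.31; -0.64 0.54 -0.21 0.26 2.14 6.31
dist 142.6373364241074 turn 60.04223747134384 per row mm 11.886444702008948 deg 5.003519789278653
-1.18 0.03 0.09 0.20 1.60 4.74; -1.18 0.13 0.06 0.20 1.60 4.74; -1.17 0.23 0.03 0.20 1.60 4.74; -1.14 0.32 -0.01 0.20 1.60 4.74; -1.11 0.42 -0.04 0.20 1.60 4.74; -1.07 0.51 -0.07 0.20 1.60 4.74; -1.03 0.59 -0.10 0.20 1.60 4.74; -0.97 0.67 -0.13 0.20 1.60 4.74; -0.91 0.75 -0.16 0.20 1.60 4.74; -0.84 0.82 -0.19 0.20 1.60 4.74; -0.76 0.89 -0.22 0.20 1.60 4.74; -0.68 0.95 -0.24 0.20 1.60 4.74
```

>>> servo_tool(rows="-1.2 0 0 0.2 1.6 4.8; -1.2 0.1 0 0.2 1.6 4.8; -1.2 0.2 0 0.2 1.6 4.8; -1.1 0.3 0 0.2 1.6 4.8; -1.1 0.4 0 0.2 1.6 4.8; -1.1 0.5 -0.1 0.2 1.6 4.8; -1 0.6 -0.1 0.2 1.6 4.8; -1 0.7 -0.1 0.2 1.6 4.8; -0.9 0.8 -0.2 0.2 1.6 4.8; -0.8 0.8 -0.2 0.2 1.6 4.8; -0.8 0.9 -0.2 0.2 1.6 4.8; -0.7 0.9 -0.3 0.2 1.6 4.8")

```text
clock: 14.2
tcp_pos: [593.2, -2.2, 350.4]
orientation: [-2.011, -2.37, 0.037]
force: [-0.3, 0.1, -0.0]
gripper_width: 0.8
```

Run:
```python
from sim import *
st(); crop(snapshot("side"),262,120,140,160,3.75,"pics/s7c.png")
crop(snapshot("top"),235,165,160,140,4.2,"pics/t7c.png")
plan(L2W(-38,0,336),A_(0,0,0),3)
```

```text
t 14.2 tcp [593.17  -2.16 350.4 ] L [-54.42  -0.89 350.4 ] F [-0.35  0.15 -0.05] w 0.78413999759575
q [-0.12  0.47  0.13  1.47 -0.07  1.25  0.18]
x 0.0629235751603629 0.9979696663629548 z -0.03897560509243488 0.012326691127494571 -0.9991641281058515
dist 21.654996057174998 turn 4.241409073184498 per row mm 7.218332019058332 deg 1.4138030243948325
0.13 0.55 0.45 -0.73 -0.16 -1.20; 0.12 0.54 0.46 -0.73 -0.16 -1.20; 0.11 0.54 0.47 -0.73 -0.16 -1.20
```

View pics/s7c.png

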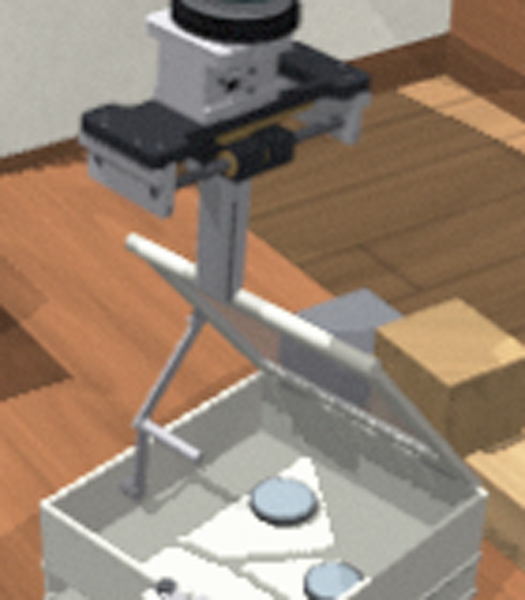

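View pics/t7c.png

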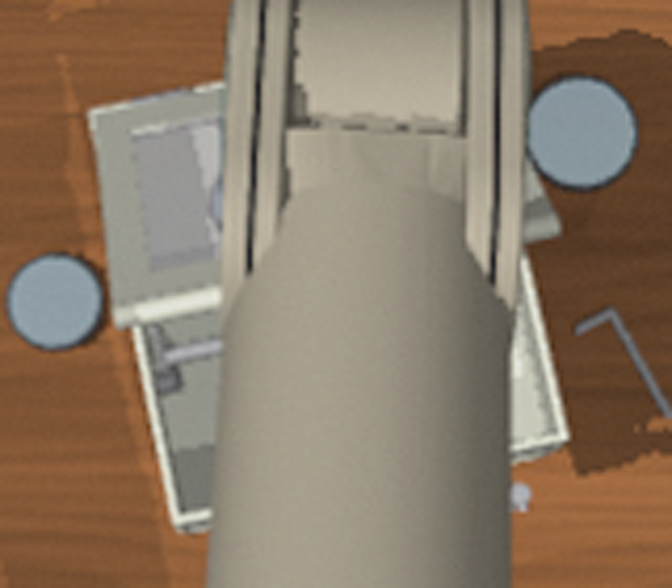

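>>> servo_tool(rows="0.1 0.6 0.3 -0.7 0 -1.2; 0.1 0.6 0.3 -0.7 0 -1.2; 0.1 0.6 0.3 -0.7 0 -1.2; 0 0.3 0.2 0 0 0")

```text
clock: 14.7
tcp_pos: [611.7, 5.1, 336.5]
orientation: [-1.935, -2.462, -0.003]
force: [-9.5, -3.4, 14.9]
gripper_width: 0.5
```

```bash
cat > arc.py <<'E'
from sim import *
import sys
a0,a1,n,off=map(float,sys.argv[1:5]); n=int(n)
s=st();A0=R.from_rotvec(s["orientation"])
for k in range(n+1):
    a=np.radians(a0+(a1-a0)*k/n); T=np.array([112.5-222*np.cos(a),0,135+222*np.sin(a)+31-off])
    w=L2W(*T)
    if k==0: d=A0.inv().apply(w-s["tcp_pos"])/10;print("to start",d)
    else: print((A0.inv().apply(w-pw)/10).round(2),end=';')
    pw=w
E
python3 arc.py 50.5 35 6 2
```

```text
t 14.7 tcp [611.7    5.06 336.5 ] L [-34.74   1.99 336.5 ] F [-9.5  -3.4  14.92] w 0.4954005126027584
q [-0.12  0.48  0.11  1.48 -0.06  1.19  0.24]
x -0.01275129588426109 0.9998761332838053 z -0.0048381175409107306 0.00916513536930595 -0.9999462950140487
to start [-0.21  0.6   0.12]
[ 0.   -0.75  0.66];[ 0.   -0.72  0.69];[ 0.   -0.69  0.72];[ 0.   -0.66  0.75];[ 0.   -0.62  0.78];[ 0.   -0.59  0.81];
```

>>> servo_tool(rows="0 -0.2 0.5 0 0 0; 0 -0.4 0.6 0 0 0; 0 -0.5 0.6 0 0 0; 0 -0.5 0.6 0 0 0")

```text
clock: 15.1
tcp_pos: [591.3, 0.3, 317.6]
orientation: [-1.929, -2.464, 0.006]
force: [-1.5, -0.8, 3.0]
gripper_width: 0.9
```

```bash
python3 arc.py 46 30 6 2
python3 - <<'E'
from h import *
crop(snapshot("side"),262,120,140,160,3.75,"pics/s8c.png")
E
```

```text
t 15.1 tcp [591.3    0.32 317.63] L [-55.68   1.95 317.63] F [-1.55 -0.79  2.98] w 0.9040302823881221
q [-0.12  0.47  0.11  1.56 -0.06  1.13  0.25]
x -0.016239938250161838 0.9998418781884684 z -0.010815268372849676 0.007069390760415914 -0.9999165233579751
to start [-0.21  1.39 -0.62]
[ 0.01 -0.72  0.74];[ 0.01 -0.68  0.78];[ 0.   -0.65  0.81];[ 0.   -0.61  0.84];[ 0.   -0.57  0.86];[ 0.   -0.53  0.89];
```

View pics/s8c.png

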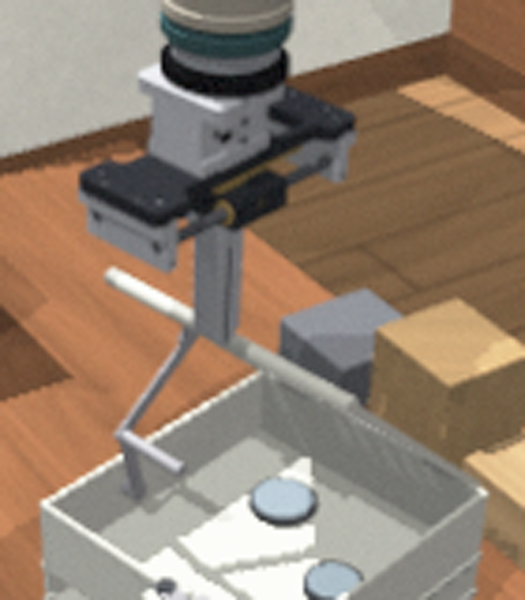

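>>> servo_tool(rows="0 -0.4 0.7 0 0 0; 0 -0.4 0.7 0 0 0; 0 -0.5 0.7 0 0 0; 0 -0.5 0.7 0 0 0; 0 -0.4 0.7 0 0 0; 0 -0.4 0.7 0 0 0")

```text
clock: 15.75
tcp_pos: [558.4, -7.3, 273.4]
orientation: [-1.924, -2.459, 0.019]
force: [-1.8, -1.8, 2.6]
gripper_width: 0.3
```

Run:
```python
from h import *
s=st();z=s["tcp_pos"][2]-25-6
a=np.degrees(np.arcsin((z-135)/222));print("a",a,"bead x",112.5-222*np.cos(np.radians(a)))
```

```text
t 15.75 tcp [558.42  -7.34 273.39] L [-89.44   1.85 273.39] F [-1.83 -1.79  2.56] w 0.3141891420909163
q [-0.11  0.46  0.11  1.7  -0.06  1.    0.27]
x -0.01692623276952713 0.9998277910367026 z -0.02159869002186529 0.00724229616506327 -0.9997404891948695
a 28.92878585442966 bead x -81.79919777854195
```

>>> servo_tool(rows="0 -0.2 0.7 -0.2 0 0; 0 -0.2 0.7 -0.2 0 0; 0 -0.2 0.7 -0.2 0 0; 0 -0.2 0.7 -0.2 0 0; 0 -0.1 0.7 -0.2 0 0; 0 -0.1 0.7 -0.2 0 0; 0 -0.1 0.7 -0.2 0 0; 0 -0.1 0.7 -0.2 0 0")

```text
clock: 16.55
tcp_pos: [533.0, -13.3, 209.0]
orientation: [-1.927, -2.458, 0.011]
force: [-4.4, -1.5, 1.6]
gripper_width: 0.6
```

Run:
```python
from h import *
s=st();z=s["tcp_pos"][2]-25-6
a=np.degrees(np.arcsin((z-135)/222));print("a",a,"bead x",112.5-222*np.cos(np.radians(a)))
crop(snapshot("side"),262,150,140,160,3.75,"pics/s9c.png")
```

```text
t 16.55 tcp [532.97 -13.32 208.99] L [-115.59    1.72  208.99] F [-4.42 -1.47  1.56] w 0.6484431678960481
q [-0.09  0.5   0.1   1.85 -0.07  0.81  0.29]
x -0.014690193360401824 0.9998419316331739 z -0.016594082361331332 0.009771403370591007 -0.9998145608595401
a 11.165549110368854 bead x -105.29793239129904
```

View pics/s9c.png

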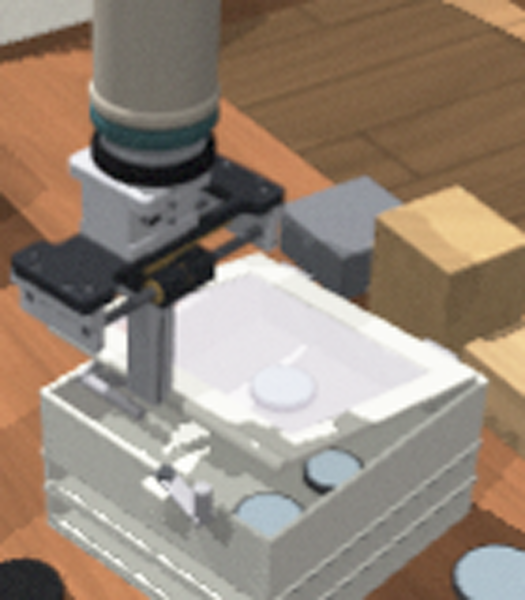

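>>> servo_tool(rows="0 0 -0.7 -0.3 0 0; 0 0 -0.7 -0.3 0 0; 0 0.8 0 -0.3 0 0; 0 0.7 0 0 0 0; 0 0 0 0 0 0")

```text
clock: 17.1
tcp_pos: [555.4, -6.7, 225.4]
orientation: [1.935, 2.473, 0.028]
force: [-0.5, -0.0, -0.2]
gripper_width: 0.3
```

Run:
```python
from h import *
s=st()
crop(snapshot("side"),262,150,140,160,3.75,"pics/s10c.png")
```

```text
t 17.1 tcp [555.4   -6.72 225.36] L [-92.25   3.13 225.36] F [-0.45 -0.03 -0.2 ] w 0.3097850617577708
q [-0.09  0.49  0.09  1.8  -0.08  0.83  0.28]
x -0.016742785407644914 0.9998117862068157 z 0.014645657573090965 0.01004715082582835 -0.9998422672974646
```

View pics/s10c.png

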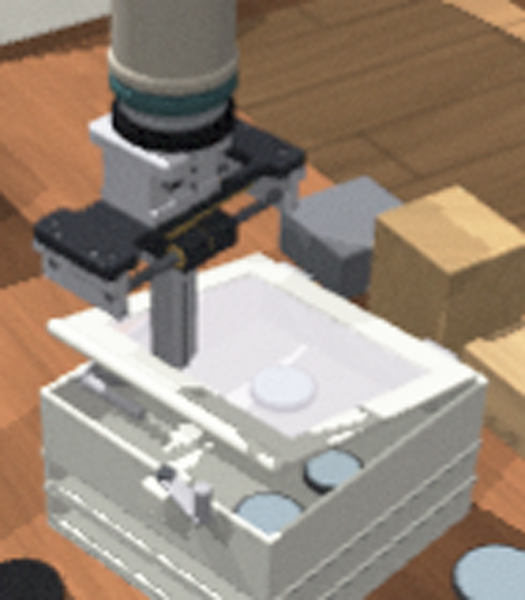

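>>> servo_tool(rows="0 -0.4 0.3 0.3 0 0; 0 -0.4 0.4 0.3 0 0; 0 -0.2 0.5 0.3 0 0; 0 0 0.5 0 0 0")

```text
clock: 17.55
tcp_pos: [544.0, -9.4, 206.9]
orientation: [-1.93, -2.466, -0.005]
force: [-1.1, 0.1, 0.4]
gripper_width: 0.7
```

Run:
```python
from h import *
s=st()
```

```text
t 17.55 tcp [544.02  -9.4  206.93] L [-103.94    3.07  206.93] F [-1.13  0.08  0.36] w 0.6674497308189223
q [-0.09  0.51  0.09  1.84 -0.08  0.8   0.29]
x -0.016551459181095494 0.9998150695270287 z -0.003535376807623176 0.009734385716630274 -0.9999463699846847
```

Centred over the bead now, so I'll push the rest down gently.

>>> servo_tool(rows="0 0 0.5 0 0 0; 0 0 0.5 0 0 0; 0 0 0.5 0 0 0; 0 0 0.5 0 0 0; 0 0 0.4 0 0 0")

```text
clock: 18.05
tcp_pos: [543.0, -9.4, 180.0]
orientation: [-1.93, -2.465, -0.003]
force: [0.3, -0.1, 1.1]
gripper_width: 0.4
```

Run:
```python
from h import *
s=st()
```

```text
t 18.05 tcp [543.03  -9.37 180.02] L [-104.9     3.33  180.02] F [ 0.26 -0.1   1.06] w 0.37739168871842577
q [-0.09  0.55  0.09  1.87 -0.08  0.74  0.29]
x -0.01625512795538589 0.9998169692836156 z -0.005450502279170608 0.010002114045277746 -0.9999351227652374
```

>>> servo_tool(rows="0 0 0.3 0 0 0; 0 0 0.3 0 0 0; 0 0 0.3 0 0 0; 0 0 0.3 0 0 0")

```text
clock: 18.45
tcp_pos: [543.2, -9.2, 166.9]
orientation: [-1.93, -2.465, -0.004]
force: [0.2, -0.6, -0.3]
gripper_width: 0.4
```

Run:
```python
from h import *
s=st()
crop(snapshot("side"),262,150,140,160,3.75,"pics/s11c.png")
```

```text
t 18.45 tcp [543.24  -9.16 166.88] L [-104.65    3.48  166.88] F [ 0.24 -0.56 -0.3 ] w 0.43189501972974315
q [-0.09  0.56  0.09  1.88 -0.08  0.71  0.29]
x -0.016379167639108783 0.9998153240709021 z -0.004999983145139414 0.00997121686933066 -0.999937785566029
```

View pics/s11c.png

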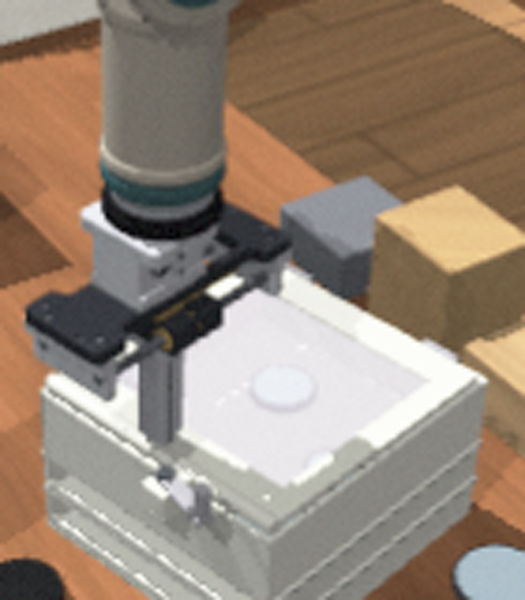

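>>> servo_tool(rows="0 0 0.1 0 0 0; 0 0 0.1 0 0 0; 0 0 0.1 0 0 0")

```text
clock: 18.8
tcp_pos: [543.2, -9.2, 165.2]
orientation: [-1.93, -2.465, -0.004]
force: [-2.9, -0.5, 12.0]
gripper_width: 0.3
```

>>> servo_tool(rows="0 0 0.2 0 0 0; 0 0 0 0 0 0; 0 0 -0.8 0 0 0; 0 0 -1.2 0 0 0; 0 0 -2 0 0 0; 0 0 -2 0 0 0; 0 0 -2 0 0 0")

```text
clock: 19.5
tcp_pos: [542.5, -9.9, 248.9]
orientation: [-1.929, -2.463, -0.002]
force: [1.4, -0.1, 0.2]
gripper_width: 0.6
```

Run:
```python
from h import *
s=st()
# latch knob poses in local frame, push target: contact 6+12.5? 
plan(L2W(-190,-90,215),ori(0,1),6)
crop(snapshot("side"),262,150,140,160,3.75,"pics/s12c.png")
```

```text
t 19.5 tcp [542.46  -9.89 248.86] L [-105.57    2.95  248.86] F [ 1.41 -0.12  0.22] w 0.6255591217776963
q [-0.1   0.46  0.1   1.79 -0.07  0.91  0.28]
x -0.01601903764706255 0.9998088553952128 z -0.007458078516704068 0.01109071109742829 -0.999910682607298
dist 130.05640277092434 turn 1.1972025751354323 per row mm 21.676067128487393 deg 0.19953376252257204
-1.53 -1.43 0.56 -0.07 -0.11 0.15; -1.54 -1.42 0.56 -0.07 -0.11 0.15; -1.54 -1.42 0.56 -0.07 -0.11 0.15; -1.54 -1.42 0.56 -0.07 -0.11 0.15; -1.54 -1.41 0.56 -0.07 -0.11 0.15; -1.55 -1.41 0.56 -0.07 -0.11 0.15
```

View pics/s12c.png

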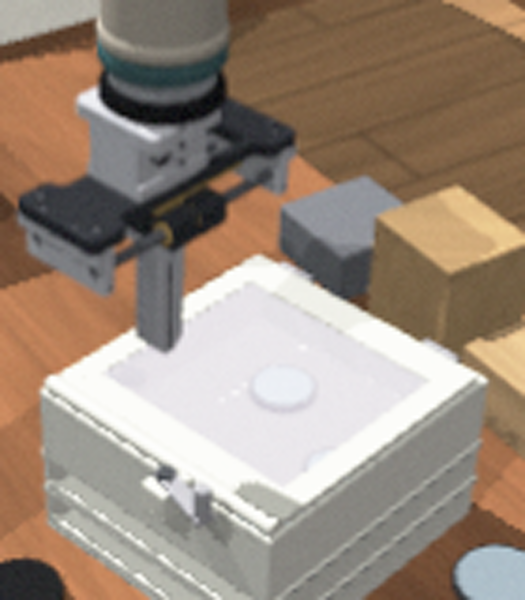

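```bash
cat > lat.py <<'E'
from sim import *
PV=np.array([-130.5,-29.])
def lp(th,gap): 
    c=PV+45*np.array([np.sin(th),-np.cos(th)])-gap*np.array([np.cos(th),np.sin(th)]); return c
def lo_(th): return R.from_euler('z',th)*ori(0,1)
E
python3 - <<'E'
from lat import *
c=lp(-.3,45);print(c);q=observe()["joint_pos"]
qq,_,_=simto(q,L2W(*c,230),lo_(-.3),6);print(qq)
for th in(-.3,.3,.9,1.57):
    qq,e1,e2=simto(qq,L2W(*lp(th,18.5),178),lo_(th),8);print(th,qq,e1)
plan(L2W(*c,230),lo_(-.3),7)
E
```

```text
[-186.79  -58.69]
[-0.01  0.4   0.2   1.95 -0.11  0.79  0.18]
-0.3 [ 0.01  0.52  0.18  1.95 -0.14  0.69  0.2 ] 4.1009591490347605e-10
0.3 [ 0.13  0.54  0.01  1.87 -0.01  0.73  0.68] 3.0654922315139816e-10
0.9 [ 0.21  0.58 -0.15  1.81  0.12  0.76  1.12] 4.178941374475993e-10
1.57 [ 0.28  0.61 -0.34  1.78  0.27  0.8   1.61] 6.108096209875926e-10
dist 105.66440861460256 turn 18.103237737428916 per row mm 15.094915516371797 deg 2.586176819632702
-0.86 -1.20 0.31 -0.02 -0.08 2.58; -0.91 -1.16 0.31 -0.02 -0.08 2.58; -0.96 -1.12 0.31 -0.02 -0.08 2.58; -1.01 -1.08 0.31 -0.02 -0.08 2.58; -1.06 -1.03 0.31 -0.02 -0.08 2.58; -1.10 -0.98 0.32 -0.02 -0.08 2.58; -1.14 -0.93 0.32 -0.02 -0.08 2.58
```

>>> servo_tool(rows="-0.9 -1.2 0.2 0 0 2.6; -0.9 -1.2 0.2 0 0 2.6; -1 -1.1 0.2 0 0 2.6; -1 -1.1 0.2 0 0 2.6; -1.1 -1 0.3 0 0 2.6; -1.1 -1 0.3 0 0 2.6; -1.1 -0.9 0.3 0 0 2.6; 0 0 0 0 0 0")

```text
clock: 20.35
tcp_pos: [466.9, -96.7, 232.0]
orientation: [-2.33, -2.089, 0.0]
force: [-0.2, 0.2, -0.9]
gripper_width: 0.2
```

Run:
```python
from lat import *
st()
S=snapshot("side");T=snapshot("top")
crop(S,262,190,100,120,5,"pics/s13c.png");crop(T,290,220,110,90,7,"pics/t13c.png")
plan(L2W(*lp(-.3,36),179),lo_(-.3),5)
```

```text
t 20.35 tcp [466.91 -96.74 231.99] L [-198.66  -64.77  231.99] F [-0.24  0.16 -0.9 ] w 0.20470202245420388
q [ 0.    0.39  0.21  1.98 -0.12  0.79  0.17]
x 0.3288982748481108 0.9443331537052262 z -0.005743163843370097 0.010258107373621941 -0.9999308912630808
dist 56.49378741307894 turn 1.869309946518002 per row mm 11.298757482615787 deg 0.37386198930360043
0.15 0.34 1.07 -0.07 -0.10 -0.35; 0.15 0.33 1.07 -0.07 -0.10 -0.35; 0.15 0.33 1.07 -0.07 -0.10 -0.35; 0.15 0.33 1.07 -0.07 -0.10 -0.35; 0.15 0.33 1.07 -0.07 -0.10 -0.35
```

View pics/s13c.png

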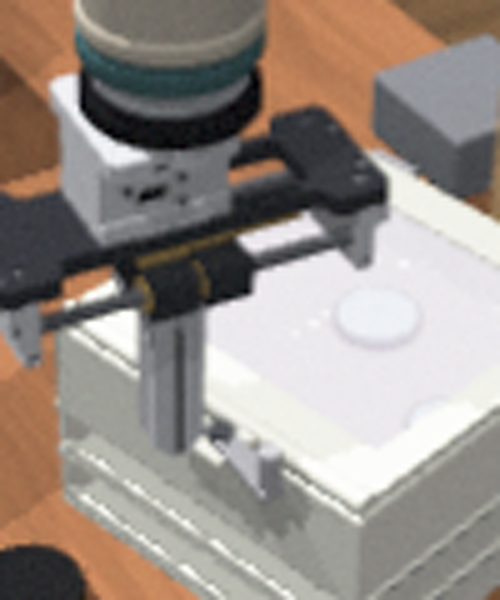

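View pics/t13c.png

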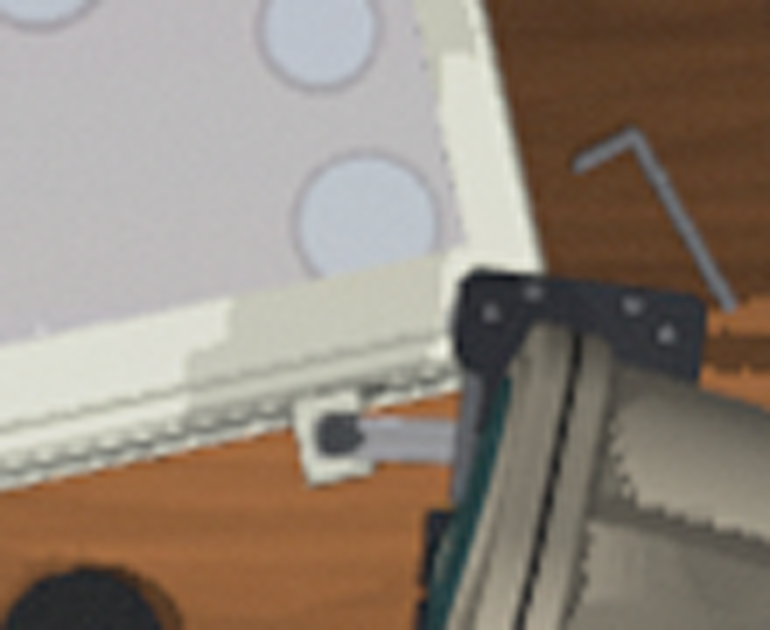

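>>> servo_tool(rows="0.1 0.2 1 0 0 -0.3; 0.1 0.2 1 0 0 -0.3; 0.1 0.3 1 0 0 -0.3; 0.1 0.3 1 0 0 -0.3; 0.1 0.3 1 0 0 -0.3; 0 0 0 0 0 0")

```text
clock: 21.05
tcp_pos: [485.5, -87.2, 177.2]
orientation: [-2.29, -2.135, -0.006]
force: [-0.3, -1.0, -0.1]
gripper_width: 0.5
```

```bash
cat >> lat.py <<'E'
def arcplan(th0,th1,n,gap=16,z=178):
    s=st(); p=s["tcp_pos"];R0=R.from_rotvec(s["orientation"]);print("contact dist/radial:",)
    l=W2L(p)[:2]
    out=[]; cur=p; Rc=R0
    for k in range(1,n+1):
        th=th0+(th1-th0)*k/n; t=L2W(*lp(th,gap),z);Rt=lo_(th)
        v=Rc.inv().apply(t-cur)/10; w=np.degrees((Rc.inv()*Rt).as_rotvec())
        out.append(" ".join("%.2f"%a for a in [*v,*w])); cur=t;Rc=Rt
    print("; ".join(out))
E
python3 - <<'E'
from lat import *
arcplan(-.3,.2,6)
E
```

```text
t 21.05 tcp [485.52 -87.25 177.19] L [-178.4   -59.68  177.19] F [-0.27 -1.04 -0.06] w 0.4768544940937822
q [ 0.01  0.49  0.17  2.   -0.15  0.67  0.21]
x 0.29174305169552095 0.9564385188132829 z -0.002268074036733175 0.011723979210321011 -0.9999286995339417
contact dist/radial:
-0.28 2.45 -0.10 -0.30 -0.62 -4.55; -0.12 0.38 0.00 0.00 0.00 -4.77; -0.12 0.38 0.00 0.00 0.00 -4.77; -0.12 0.38 0.00 0.00 0.00 -4.77; -0.12 0.38 0.00 0.00 0.00 -4.77; -0.12 0.38 0.00 0.00 0.00 -4.77
```

>>> servo_tool(rows="-0.1 0.8 0 0 0 0; -0.1 0.8 0 0 0 -2; -0.1 0.4 0 0 0 -4.5; -0.1 0.4 0 0 0 -4.5; -0.1 0.4 0 0 0 -4.5; -0.1 0.4 0 0 0 -4.5")

```text
clock: 21.65
tcp_pos: [521.3, -94.5, 177.7]
orientation: [-1.862, -2.519, -0.008]
force: [-1.7, -0.2, -0.5]
gripper_width: 0.2
```

Run:
```python
from lat import *
crop(snapshot("side"),262,190,100,120,5,"pics/s14c.png")
arcplan(.1,.6,6)
```

```text
t 21.7 tcp [522.26 -94.56 177.79] L [-144.22  -75.05  177.79] F [0.67 0.24 1.21] w 0.5339523012943174
q [ 0.09  0.53  0.06  1.9  -0.06  0.71  0.49]
x -0.07501454190166396 0.9971336719987747 z -0.0008067091976143369 0.009829160074560084 -0.9999513672336763
contact dist/radial:
-0.16 0.61 -0.02 0.03 -0.56 -6.20; -0.12 0.38 0.00 0.00 0.00 -4.77; -0.12 0.38 0.00 0.00 0.00 -4.77; -0.12 0.38 0.00 0.00 0.00 -4.77; -0.12 0.38 0.00 0.00 0.00 -4.77; -0.12 0.38 0.00 0.00 0.00 -4.77
```

View pics/s14c.png

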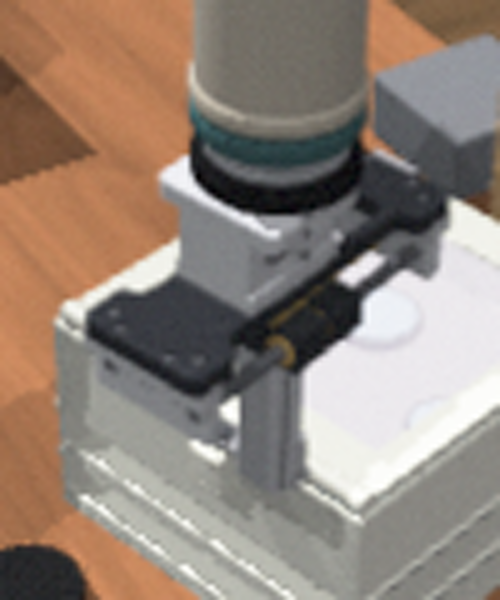

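>>> servo_tool(rows="-0.1 0.4 0 0 0 -4.8; -0.1 0.4 0 0 0 -4.8; -0.1 0.4 0 0 0 -4.8; -0.1 0.4 0 0 0 -4.8; -0.1 0.4 0 0 0 -4.8; -0.1 0.4 0 0 0 -4.8; 0 0 0 0 0 0")

```text
clock: 22.4
tcp_pos: [548.8, -90.5, 179.7]
orientation: [-1.153, -2.918, -0.011]
force: [-0.2, -0.2, 0.4]
gripper_width: 0.4
```

Run:
```python
from lat import *
crop(snapshot("side"),262,190,100,120,5,"pics/s15c.png")
arcplan(.6,1.1,6)
```

```text
t 22.45 tcp [548.59 -90.7  179.74] L [-117.7   -77.19  179.74] F [-1.08 -0.22  0.24] w 0.13345884371502528
q [ 0.17  0.56 -0.08  1.83  0.05  0.75  0.88]
x -0.5563948634218456 0.8308953242149875 z 0.0004983452420768039 0.007724728452806305 -0.9999700396623642
contact dist/radial:
0.09 0.44 0.18 0.29 -0.34 -5.35; -0.12 0.38 0.00 0.00 0.00 -4.77; -0.12 0.38 0.00 0.00 0.00 -4.77; -0.12 0.38 0.00 0.00 0.00 -4.77; -0.12 0.38 0.00 0.00 0.00 -4.77; -0.12 0.38 0.00 0.00 0.00 -4.77
```

View pics/s15c.png

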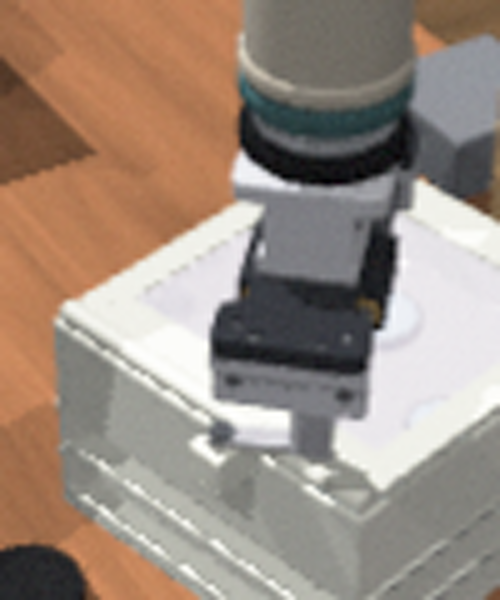

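>>> servo_tool(rows="0 0.4 0.1 0 0 -4.8; -0.1 0.4 0.1 0 0 -4.8; -0.1 0.4 0 0 0 -4.8; -0.1 0.4 0 0 0 -4.8; -0.1 0.4 0 0 0 -4.8; -0.1 0.4 0 0 0 -4.8; 0 0 0 0 0 0")

```text
clock: 23.15
tcp_pos: [565.7, -76.3, 179.0]
orientation: [-0.396, -3.116, -0.005]
force: [-0.1, 0.2, 0.3]
gripper_width: 0.6
```

Run:
```python
from lat import *
arcplan(1.1,1.57,6)
```

```text
t 23.15 tcp [565.67 -76.3  179.02] L [-97.83 -66.98 179.02] F [-0.13  0.2   0.29] w 0.5773200697699569
q [ 0.23  0.58 -0.22  1.79  0.17  0.78  1.24]
x -0.8874278221517922 0.4609453812295686 z 0.00044436821884524184 0.003247803452686733 -0.9999946271403758
contact dist/radial:
0.03 0.66 0.10 0.18 -0.06 -4.96; -0.11 0.36 0.00 0.00 0.00 -4.49; -0.11 0.36 0.00 0.00 0.00 -4.49; -0.11 0.36 0.00 0.00 0.00 -4.49; -0.11 0.36 0.00 0.00 0.00 -4.49; -0.11 0.36 0.00 0.00 0.00 -4.49
```

>>> servo_tool(rows="0 0.5 0 0 0 -4.5; -0.1 0.4 0 0 0 -4.5; -0.1 0.4 0 0 0 -4.5; -0.1 0.4 0 0 0 -4.5; -0.1 0.3 0 0 0 -4.5; 0 0.2 0 0 0 -4.5; 0 0 0 0 0 0")

```text
clock: 23.85
tcp_pos: [572.5, -58.9, 180.0]
orientation: [-0.323, 3.122, -0.003]
force: [0.6, -0.3, -0.1]
gripper_width: 0.5
```

Run:
```python
from lat import *
crop(snapshot("side"),262,190,100,120,5,"pics/s16c.png")
s=st(); print("target",lp(1.57,18.5))
```

```text
t 23.9 tcp [572.53 -59.13 180.06] L [-87.3  -51.78 180.06] F [-0.01 -0.16  0.24] w 0.10458233270518993
q [ 0.28  0.6  -0.35  1.78  0.27  0.81  1.57]
x -0.9997676466857822 0.021434639816323042 z 0.0022353322043443566 -0.0022145361316287205 -0.9999950495475757
target [-85.51 -47.54]
```

View pics/s16c.png

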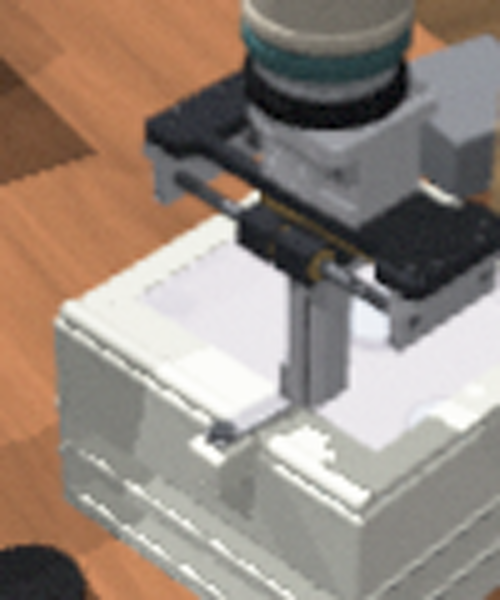

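>>> servo_tool(rows="0 0.2 0 0 0 0; 0 0.2 0 0 0 0; 0 0.2 0 0 0 0")

```text
clock: 24.2
tcp_pos: [571.6, -54.4, 180.3]
orientation: [-0.308, 3.123, -0.005]
force: [1.5, -3.1, -0.3]
gripper_width: 0.1
```

>>> servo_tool(rows="0 0.2 0 0 0 0; 0 0.2 0 0 0 0; 0 0.2 0 0 0 0")

```text
clock: 24.5
tcp_pos: [571.5, -54.2, 180.4]
orientation: [-0.3, 3.122, -0.018]
force: [1.3, -4.9, -1.1]
gripper_width: 0.3
```

Run:
```python
from lat import *
st()
```

```text
t 24.5 tcp [571.5  -54.2  180.41] L [-87.19 -46.75 180.41] F [ 1.34 -4.87 -1.05] w 0.3069184225481655
q [ 0.26  0.59 -0.34  1.79  0.28  0.8   1.54]
x -0.9994036274198416 0.03430925900636548 z 0.0034915525362303112 -0.012158979845316076 -0.9999199809334786
```

>>> servo_tool(rows="0 -0.8 0 0 0 0; 0 -1 0 0 0 0; 0 -0.5 -2 0 0 0; 0 0 -3 0 0 0; 0 0 -4 0 0 0; 0 -3 -3 0 0 0; 0 -4 -1 0 0 0; 0 -4 0 0 0 0; 0 -4 0 0 0 0; 0 -4 0 0 0 0; 0 -4 0 0 0 0; 0 0 0 0 0 0")

```text
clock: 25.7
tcp_pos: [619.7, -308.6, 316.4]
orientation: [-0.307, 3.124, -0.001]
force: [-0.4, -0.6, -1.8]
gripper_width: 0.6
```

Run:
```python
from lat import *
st()
crop(snapshot("side"),262,190,140,150,4,"pics/s17c.png");T=snapshot("top");cv2.imwrite("pics/top17.png",T);crop(T,235,165,160,140,4.2,"pics/t17c.png")
cv2.imwrite("pics/side17.png",snapshot("side"))
```

```text
t 25.7 tcp [ 619.67 -308.64  316.42] L [ -97.27 -305.52  316.42] F [-0.35 -0.61 -1.76] w 0.6136246379593324
q [ 0.6   0.65 -0.35  1.26  0.22  1.27  2.02]
x -0.9995525923855846 0.029803009134676935 z 0.002504252667190808 -0.0008667362685840495 -0.9999964887372452
```

View pics/s17c.png

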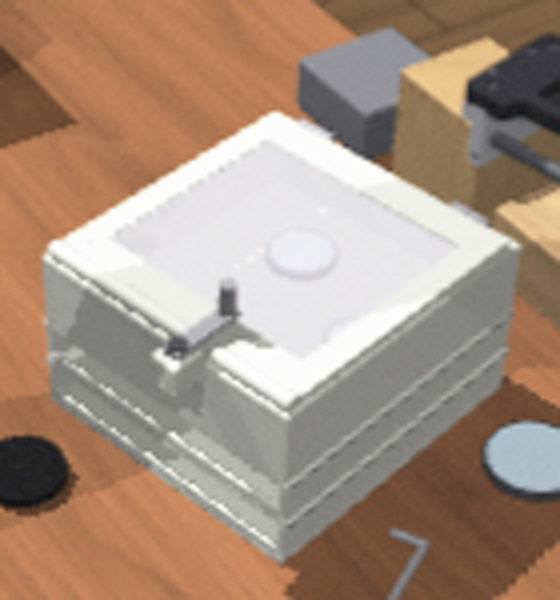

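View pics/t17c.png

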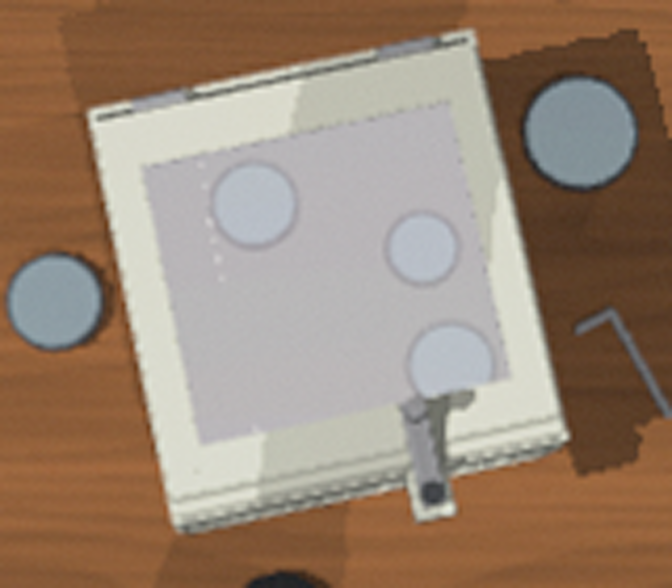

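Run:
```python
from h import *
S=lambda x,y:(262+x/4-.37,190+y/4-.37); T=lambda x,y:(235+x/4.2-.38,165+y/4.2-.38)
a,e=tri(S(177,343),T(433,490));b,f=tri(S(228,287),T(414,408))
print(W2L(a),e,W2L(b),f); d=W2L(b)-W2L(a); print(np.arctan2(d[0],-d[1]))
# single-view
for n,pa,pb in(("top",T(433,490),T(414,408)),("side",S(177,343),S(228,287))):
    d=W2L(onz(n,pb,171))-W2L(onz(n,pa,150));print(n,d,np.arctan2(d[0],-d[1]))
i0=cv2.imread("pics/top0.png").astype(int);i1=cv2.imread("pics/top17.png").astype(int)
for nm,(x,y) in dict(fa=(248,237),fb=(373,196),cap=(301,313),key=(385,250),case=(157,289),brush=(473,282)).items():
    print(nm,np.abs(i0-i1)[y-14:y+14,x-14:x+14].mean().round(1))
```

```text
[-131.26  -29.07  148.73] 1.6842207024697498 [-86.83 -28.18 166.53] 0.2672944005349152
1.5908792036841182
top [43.38  1.71 21.  ] 1.6101840948215642
side [42.35 -2.31 21.  ] 1.5163783649022147
fa 9.8
fb 12.4
cap 9.4
key 4.2
case 8.7
brush 6.9
```

View pics/top17.png

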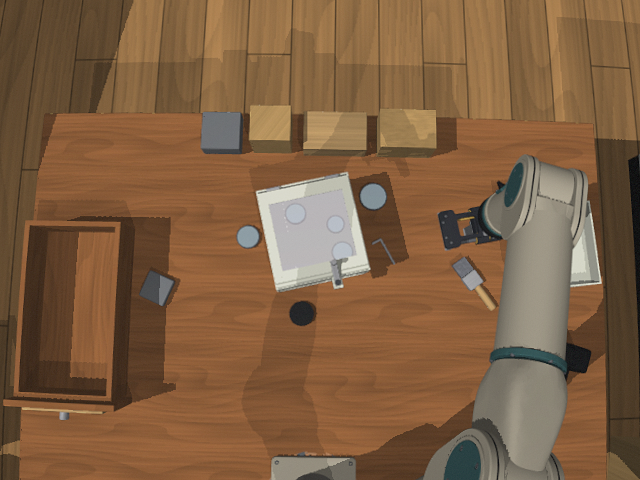

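The lid is flat and the lever points straight back, measured at about 1.57 rad. The bystanders sit at the same pixels as at the start, and the arm is clear.

```bash
python3 -c "
from rig import *
print(observe()['clock'],observe()['qvel']); print(finish_job())"
```

```text
25.85 [-0.02567638 -0.01705094 -0.01889799  0.01419073  0.00042303 -0.00116559
  0.00058325]
the job is handed in; nothing more can be done
None
```

The organiser is closed and latched, and I handed the job in at 25.9 s of the 64 s allowed.

**What I did**
- **Stay:** I gripped the knee bar and drew it about 32 mm up and forward along its arc. That unlocked the stay and lowered the lid to about 50°; forces read at the stops were 5 N or less.
- **Lid:** I pushed it down with closed fingers on the front bead. The first contact read 15 N up (about 18 N in all), the later pauses 5 N or less, and 12 N on reaching shut. Near 11° the fingers were sliding off the front of the bead, so I stopped, re-centred them and carried on.
- **Latch:** I pushed the knob round until it stopped moving, with about 5 N against the stop.

**Last checks**
- **Lid:** it lay flat on the rim after I backed off. The bead top was at about 140 mm, against 141 mm expected.
- **Lever:** it points straight back at 1.59 rad from both views together. The single views disagree slightly (1.61 top, 1.52 side), which is within measuring error of 1.57.
- **Other things:** by eye the filters, cap, key, case and brush are where they started. A pixel comparison showed only small differences, which I put down to moved shadows.
- **Arm:** it was clear of everything, though its joints were still settling (under 0.03 rad/s) at hand-in.

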